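Collect the corked bottles into the ringed tray

TASK

Put away the three round corked bottles: stand each upright in the tray inside the wooden ring made for its size - large bottle in the widest ring, medium in the middle-sized one, small in the narrowest - standing on the tray floor. They are glass, so set them down gently (no dropping) and knock none of the bottles over; leave the square bottle and the bottle without a cork standing where they are.

Things in the scene. Friction and masses are not known exactly. Their poses are not given: they have to be found in the camera images.
- bottle_large: Large round brown-glass bottle with a cork: body 64 mm across up to 94 mm, short sloping shoulder to 106 mm, 146 mm tall in all, about 0.3 kg. The top 40 mm (glass neck, then cork) is one straight round grip 24 mm across. Fixed as one piece. Origin: centre of the underside, z up.
- bottle_medium: Medium round brown-glass bottle with a cork: body 48 mm across up to 70 mm, shoulder to 82 mm, 122 mm tall in all, about 0.18 kg. The top 40 mm (glass neck, then cork) is one straight round grip 24 mm across. Fixed as one piece. Origin: centre of the underside, z up.
- bottle_small: Small round brown-glass bottle with a cork: body 34 mm across up to 46 mm, shoulder to 58 mm, 98 mm tall in all, about 0.1 kg. The top 40 mm (glass neck, then cork) is one straight round grip 24 mm across. Fixed as one piece. Origin: centre of the underside, z up.
- bottle_square: Look-alike: square brown-glass bottle with a cork, body 46 mm by 46 mm, 122 mm tall; stays. Origin: centre of the underside, z up.
- bottle_open: Look-alike: round brown-glass bottle without a cork (dark open mouth), body 48 mm across, 102 mm tall; stays. Origin: centre of the underside, z up.
- tray: Low open plywood tray, fixed to the bench, 330 mm (its x) by 122 mm (its y), walls 6 mm thick and 30 mm high, floor 6 mm thick. Three wooden rings stand on its floor in a row along its x, 100 mm apart, in any order of size. Origin: centre of the underside.
- ring_wide: Widest of the three dark wooden rings fixed on the tray floor: inside diameter 80 mm, 5 mm thick, 20 mm high, open in the middle, where the tray floor shows. Origin: centre of its underside, which is the top of the tray floor (6 mm above the bench), z up. Place for the large bottle.
- ring_mid: Middle-sized of the three dark wooden rings fixed on the tray floor: inside diameter 64 mm, 5 mm thick, 20 mm high, open in the middle, where the tray floor shows. Origin: centre of its underside, which is the top of the tray floor (6 mm above the bench), z up. Place for the medium bottle.
- ring_narrow: Narrowest of the three dark wooden rings fixed on the tray floor: inside diameter 50 mm, 5 mm thick, 20 mm high, open in the middle, where the tray floor shows. Origin: centre of its underside, which is the top of the tray floor (6 mm above the bench), z up. Place for the small bottle.
Mind the look-alikes: they are no part of the job. Leave any green or purple look-alike of the bottle_large alone.

How it is judged (in metres and radians):
At the end, for the whole second after the job is handed in: Each round corked bottle stands on the tray floor inside its ring (axis within 13 mm of the ring's centre, underside within 6 mm of the tray floor, tilt under 0.1 rad), released and at rest; the square bottle and the uncorked bottle stand upright within 30 mm of where they began (horizontal distance between bottle_large and ring_wide below 0.013 m and z of bottle_large in the frame of ring_wide between -0.006 and 0.006 m and angle between each of bottle_large, bottle_medium, bottle_small, bottle_square, bottle_open's own z axis and vertical below 0.1 rad and linear speed of each of bottle_large, bottle_medium, bottle_small below 0.02 m/s and angular speed of each of bottle_large, bottle_medium, bottle_small below 0.2 rad/s and horizontal distance between bottle_medium and ring_mid below 0.013 m and z of bottle_medium in the frame of ring_mid between -0.006 and 0.006 m and horizontal distance between bottle_small and ring_narrow below 0.013 m and z of bottle_small in the frame of ring_narrow between -0.006 and 0.006 m and distance of each of bottle_square, bottle_open from where it was at the start of the episode below 0.03 m); the robot touches nothing.
It fails at once if a look-alike bottle (square, or without cork) is moved more than 30 mm or tipped (distance of any of bottle_square, bottle_open from where it was at the start of the episode above 0.03 m or angle between any of bottle_square, bottle_open's own z axis and vertical above 0.4 rad).
It fails at once if a corked round bottle is knocked over (angle between any of bottle_large, bottle_medium, bottle_small's own z axis and vertical above 0.7 rad).
It fails at once if a bottle is banged or rammed into the tray or a ring (over 80 N) (contact force between any of bottle_large, bottle_medium, bottle_small and tray above 80 N or contact force between any of bottle_large, bottle_medium, bottle_small and ring_wide above 80 N or contact force between any of bottle_large, bottle_medium, bottle_small and ring_mid above 80 N or contact force between any of bottle_large, bottle_medium, bottle_small and ring_narrow above 80 N).
It fails at once if a bottle is dropped (falls out of the fingers at over 0.6 m/s, a fall of about 20 mm) ((linear speed of bottle_large above 0.6 m/s and contact force between bottle_large and the fingers below 0.3 N) or (linear speed of bottle_medium above 0.6 m/s and contact force between bottle_medium and the fingers below 0.3 N) or (linear speed of bottle_small above 0.6 m/s and contact force between bottle_small and the fingers below 0.3 N)).
It also fails if it takes over 88 s, if anything falls off the work surface, if the arm or the gripper's body presses on something with over 40 N, if the wrist force passes 120 N, or if a joint passes its speed limit or range.

ROBOT

A 7-joint arm with a two-finger parallel gripper is mounted at the origin on the work surface. World frame = base frame: x ahead of the robot, y to its left, z up, the work surface at z = 0. Lengths are in mm, angles in rad, forces in N, time in s.
With the tool pointing down it reaches from about 350 to 775 mm from the base axis. Payload 3.1 kg.
Tool frame: the origin (TCP) lies where the fingers leave the gripper's body, on its centre line; the fingertips stand 73 mm ahead of it and the grasp point (between the pads) lies 54 mm ahead of it (pinch_z is the distance from the TCP to the grasp point, in mm); z points along the fingers, y is the direction in which the jaws open and shut (so a half turn about z gives the same grasp; the last joint's range is limited). The gripper opens to 85 mm and grips with 20 to 120 N. Pads are 22 mm wide; open, the fingers measure 114 mm over their backs; the gripper's body (76 mm by 85 mm) begins 54 mm behind the grasp point. The pads swing forward as they close: fully open they stand 13 mm farther back than shut.
Start: joints at [-1.389, 0.311, 0.014, 1.512, -0.004, 1.319, -0.027], TCP at [122.034, 536.305, 303.904] pointing down, gripper open.
Joint ranges: [-2.7, 2.7], [-0.3, 1.91], [-1.27, 1.3], [0.12, 2.57], [-1.44, 4.58], [0.2, 2.03], [-3.05, 3.05]. Speed limits (rad/s): [2.79, 2.79, 3.14, 3.14, 3.14, 3.14, 3.14].

INTERFACE

Orientations are given as a unit quaternion [w, x, y, z].
In Python, from cell import * gives the robot as it stands.
- The arm moves only by the tool drive_tool, never from a script. Its argument "commands" is a list of rows, each a list of 3 entries, a list of its own where there are three numbers: the shift along the tool's x, y, z in m, then the turn, a rotation vector about the tool's x, y, z in degrees, then the finger opening in m, from 0 to 0.0854. A call has 1 to 12 rows; each row is the pose to reach, as a shift and turn from the pose measured when the call began, along the tool's axes at that moment; what a row does not reach only later rows make up. A row lasts 1/12 s, in which the tool goes at most 41.7 mm and 7.16 degrees, less where a joint would pass 70% of its speed; a pose out of reach is approached as far as the arm can. A call with a gripper value outside its range is refused whole. The fingers move at their own pace and stop on an object; "squeeze" is the grip in N (left out, the last holds). Time passes only in rows, so rows that repeat a pose let the fingers close. It gives the time, the measured TCP pose, the force and the opening at its end, in the units of the state.
- get_state(): the state, without advancing time (a new reading comes with each control period).
- grab_frame(name): name is "side" or "top" or "wrist"; returns the picture (480x640x3 uint8, red, green, blue); there is no depth.
- calibration(name): a dict with "fx", "fy", "cx", "cy" (pixels), "eye" and "orientation" of the camera in the world. Camera axes: x right, y down, z forward; pixel columns grow to the right and rows downward; lengths in mm; the calibration is good to about 2 mm. A picture is of the moment at which its call begins: read the wrist's pose just before it. calibration takes no time and is no camera call; for the wrist camera it gives the pose at the moment of the call.
- close_job(): hands the job in, once; it reports no verdict.
The state is a dict: "clock": time; "joints": joint angles; "qd": joint speeds; "joint_torque": joint torques, N m; "position": TCP position; "ee_rot": TCP orientation; "contact_force": force on the tool from outside, world axes, zero at the start; "torque": the same for the moment, N m; "gripper_width": finger opening in mm.
Only numpy, scipy, OpenCV 4.12 (cv2) and the standard library are available. Lean on these libraries where they do the work, as an engineer would, in place of code of your own. Each camera call takes 0.05 s, during which the arm holds its last target.

## Working session

There is one attempt and no reset: what is moved stays moved. The work goes in short steps, Python scripts to look and compute and a tool call to move; the robot and the scene stay as the last step left them, time stands still between calls to the robot, and variables do not carry over. Pictures are saved under pics/ and viewed, and the job is handed in when it is done.

Besides the shell and the picture viewer there is one more tool, called by a JSON object that holds its "api" and its "payload", one argument or row to a line. drive_tool: Moves the arm, as the interface text tells. Its arguments: {"type":"object","properties":{"commands":{"type":"array"},"squeeze":{"type":"number"}},"required":["commands"]}

```bash
mkdir -p pics; ls; python3 - <<'E'
from cell import *
import cv2
s=get_state();print(s)
for n in ("top","side","wrist"):
    print(n,calibration(n))
    cv2.imwrite(f"pics/{n}0.png",grab_frame(n)[:,:,::-1])
E
```

```text
pics
{'clock': 0.0, 'joints': array([-1.38867885,  0.31175163,  0.01402378,  1.51310794, -0.00435104,
        1.31918778, -0.02717807]), 'qd': array([ 0.00102732, -0.00168659,  0.00014866, -0.00092939, -0.00327204,
       -0.00226274, -0.00023842]), 'joint_torque': array([ 2.52743084e-04, -3.79921854e+01,  1.45920259e-01, -2.30589652e+01,
        1.21026902e-02,  1.37885057e-02, -2.04855286e-05]), 'position': array([121.95853166, 535.71979249, 302.78616292]), 'ee_rot': array([-5.76973888e-05,  1.11635234e-01,  9.93748511e-01, -1.21125988e-03]), 'contact_force': array([-0.0567754 , -0.22812163,  0.08531003]), 'torque': array([0.04675665, 0.04868778, 0.00786281]), 'gripper_width': 85.46706801315372}
top {'fx': 470.3375738084318, 'fy': 470.3375738084318, 'cx': 322.45822499912697, 'cy': 240.27014049963284, 'eye': array([309.11000905, -64.12610943, 967.01868426]), 'orientation': array([-0.07611302,  0.72318745, -0.68305738,  0.06811267])}
side {'fx': 537.0446305214197, 'fy': 537.0446305214197, 'cx': 329.37791196519, 'cy': 235.69451790087757, 'eye': array([248.98659666, 625.47485446, 591.41288505]), 'orientation': array([ 0.08197943, -0.15881545,  0.88280192, -0.43441661])}
wrist {'fx': 411.3489757725286, 'fy': 411.3489757725286, 'cx': 319.12104389458665, 'cy': 239.8986250787087, 'eye': array([ 49.94844137, 552.32315068, 373.25232119]), 'orientation': array([0.11444058, 0.7729374 , 0.61749999, 0.09035974])}
```

View pics/top0.png

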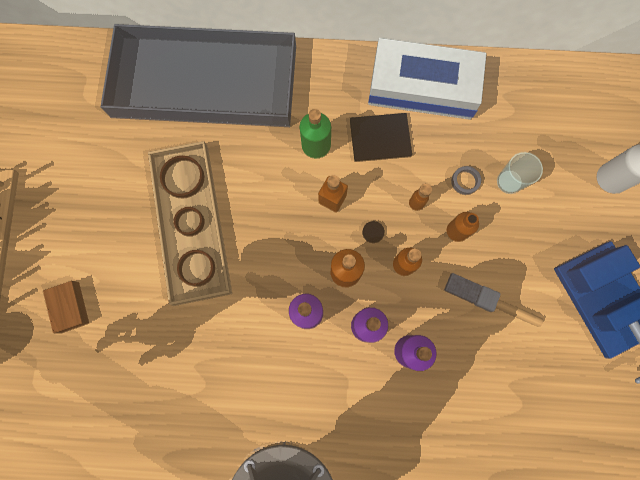

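View pics/side0.png

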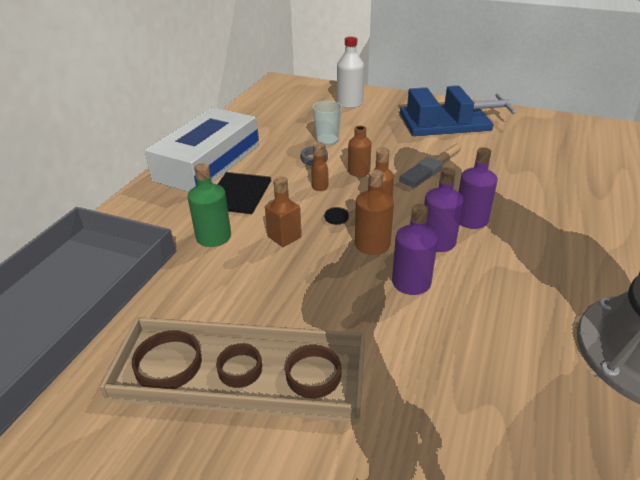

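View pics/wrist0.png

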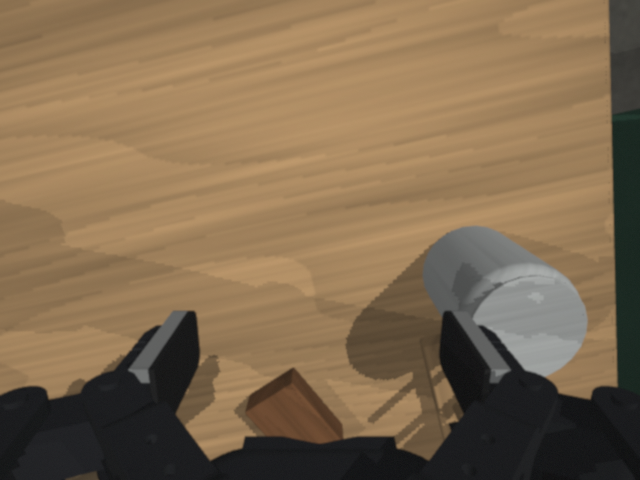

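```bash
cat > h.py <<'E'
from cell import *
import cv2, numpy as np
from scipy.spatial.transform import Rotation as R
def rot(q): return R.from_quat([q[1],q[2],q[3],q[0]])
def ray(c,u,v):
    return rot(c["orientation"]).apply([(u-c["cx"])/c["fx"],(v-c["cy"])/c["fy"],1.])
def at(c,u,v,z):
    d=ray(c,u,v); e=c["eye"]; return e+d*(z-e[2])/d[2]
def px(c,p):
    q=rot(c["orientation"]).inv().apply(np.array(p)-c["eye"]); return c["fx"]*q[0]/q[2]+c["cx"],c["fy"]*q[1]/q[2]+c["cy"]
E
python3 - <<'E'
import cv2
t=cv2.imread("pics/top0.png");s=cv2.imread("pics/side0.png")
cv2.imwrite("pics/c1.png",cv2.resize(t[170:300,300:500],None,fx=4,fy=4,interpolation=cv2.INTER_CUBIC))
cv2.imwrite("pics/c2.png",cv2.resize(t[140:310,140:240],None,fx=3.5,fy=3.5,interpolation=cv2.INTER_CUBIC))
cv2.imwrite("pics/c3.png",cv2.resize(s[110:260,250:450],None,fx=4,fy=4,interpolation=cv2.INTER_CUBIC))
E
```

```text
(no output)
```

View pics/c1.png

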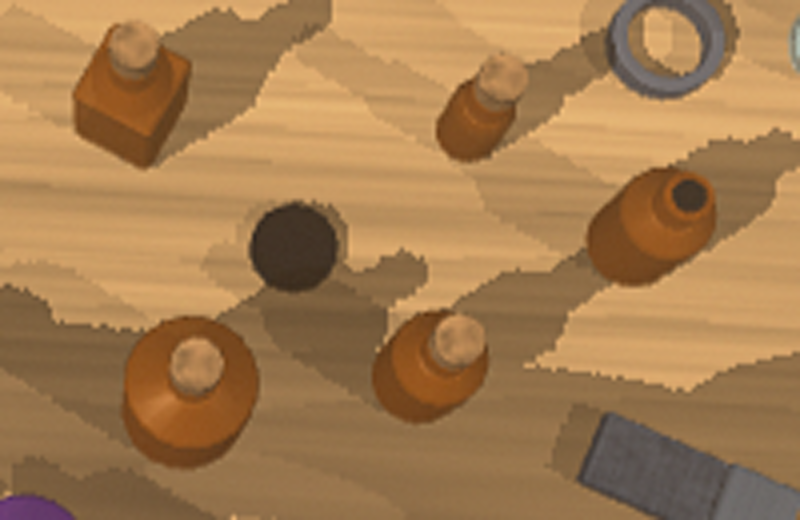

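View pics/c2.png

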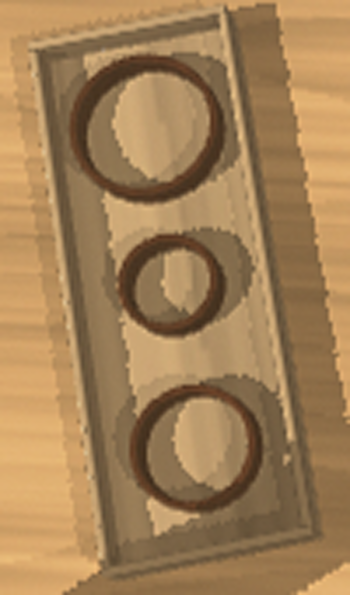

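View pics/c3.png

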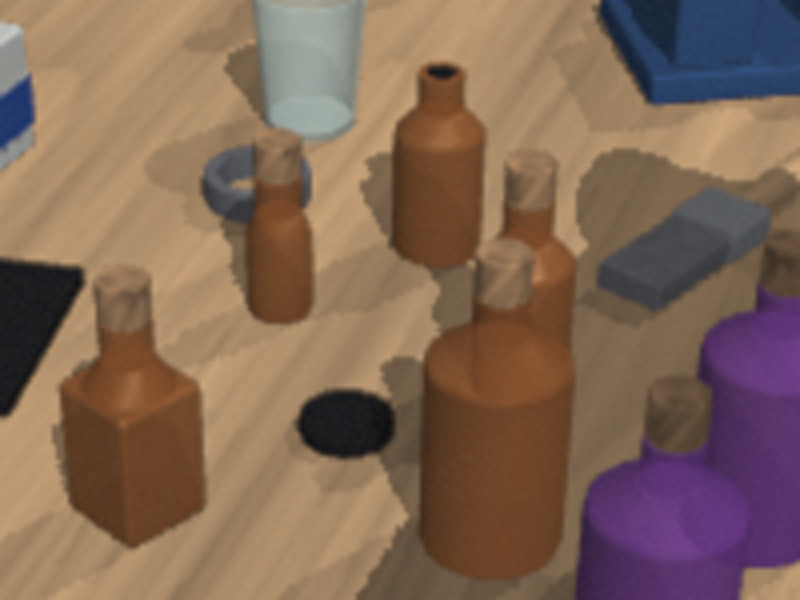

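```bash
python3 - <<'E'
from h import *
c=calibration("top");s=calibration("side")
f=lambda x,y,k,u,v:((x+.5)/k-.5+u,(y+.5)/k-.5+v)
T={"L":(197,362,146),"M":(461,337,122),"S":(505,75,98),"sq":(133,42,122),"op":(691,195,102)}
S={"L":(505,248),"M":(532,160),"S":(278,138),"sq":(124,275),"op":(442,71)}
for k,(x,y,z) in T.items():
    a=at(c,*f(x,y,4,300,170),z); b=at(s,*f(*S[k],4,250,110),z)
    print(k,a.round(1),b.round(1),(a[:2]/2+b[:2]/2).round(1))
# ring
rs={"W":(147,128,90),"N":(171,285,60),"M":(197,447,74)}
P={}
for k,(x,y,d) in rs.items():
    P[k]=at(c,*f(x,y,3.5,140,140),26); print(k,P[k].round(1), "side px",np.round(px(s,P[k]),1))
print([np.linalg.norm(P[a]-P[b]) for a,b in("WN","NM","WM")])
for n,k in(("purple1",(305,309)),("p2",(373,323)),("p3",(424,353)),("green",(316,115))): print(n,at(c,*k,146))
E
python3 - <<'E'
import cv2
s=cv2.imread("pics/side0.png")
cv2.imwrite("pics/c4.png",cv2.resize(s[310:420,100:370],None,fx=2.9,fy=2.9,interpolation=cv2.INTER_CUBIC))
E
```

```text
L [445.8 -98.5 146. ] [ 445.  -100.6  146. ] [445.4 -99.5]
M [ 468.1 -219.   122. ] [ 466.3 -218.2  122. ] [ 467.2 -218.6]
S [ 602.2 -242.3   98. ] [ 599.2 -240.8   98. ] [ 600.7 -241.5]
sq [600.6 -62.4 122. ] [598.5 -64.6 122. ] [599.5 -63.5]
op [ 546.3 -330.   102. ] [ 544.4 -328.7  102. ] [ 545.3 -329.4]
W [624.5 256.3  26. ] side px [167.7 353.4]
N [528.5 230.6  26. ] side px [240.1 358.7]
M [433.4 204.5  26. ] side px [313.6 363.8]
[np.float64(99.40567736940011), np.float64(98.62128441649736), np.float64(198.02571427725817)]
purple1 [355.91872856 -26.66824695 146.        ]
p2 [ 338.8080589  -144.94914551  146.        ]
p3 [ 293.64787579 -233.06946955  146.        ]
green [719.26310195 -23.76619516 146.        ]
```

View pics/c4.png

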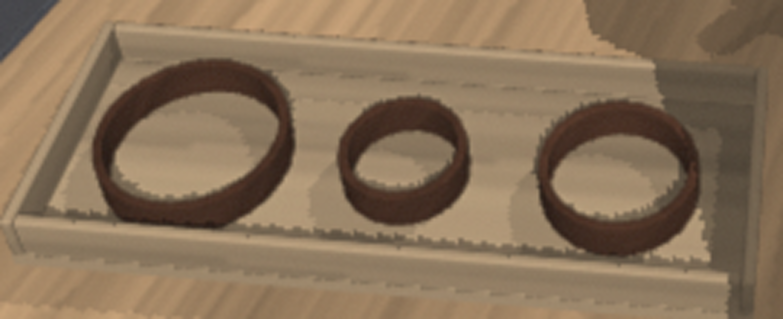

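Top picture: the corked brown rounds are the large at (349,261), medium at (415,254) and small at (426,189). The square bottle is at (333,181) and the open one, with its dark mouth, at (473,219), so both stay. Purple and green bottles are ignored. Rings: wide at (182,176), narrow at (189,221), mid at (196,268); their measured spacing is 99 mm against 100. Top and side views agree to 3 mm. I'll do the small bottle first.

```bash
cat >> h.py <<'E'
def go(*pts):
    s=get_state(); r=rot(s["ee_rot"])
    print("t",round(s["clock"],2),"pos",s["position"].round(1),"w",round(s["gripper_width"],1),"F",s["contact_force"].round(1),"axes x",r.apply([1,0,0]).round(3),"z",r.apply([0,0,1]).round(3))
    # turn to exact down with start yaw
    d=R.from_quat([0.111635,0.993749,0,0]); print(" turn deg",(r.inv()*d).as_rotvec(degrees=True).round(2))
    for p in pts: print(" ",p,"->",(r.inv().apply(np.array(p)-s["position"])/1000).round(4))
E
python3 -c "
from h import *
go([400,150,330],[601,-241.5,300],[601,-241.5,137])"
```

```text
t 0.15 pos [122.  535.9 303.1] w 85.4 F [-0.3 -0.7 -0.7] axes x [-0.975  0.222 -0.   ] z [-0.    -0.002 -1.   ]
 turn deg [-0.1  0.  -0. ]
  [400, 150, 330] -> [-0.3567 -0.3146 -0.0263]
  [601, -241.5, 300] -> [-0.6396 -0.6517  0.0043]
  [601, -241.5, 137] -> [-0.6396 -0.6514  0.1673]
```

{"api": "drive_tool", "payload": {
  "commands": [
    [[-0.015, -0.013, 0], [0, 0, 0], 0.0854],
    [[-0.045, -0.04, 0], [0, 0, 0], 0.0854],
    [[-0.075, -0.067, 0], [0, 0, 0], 0.0854],
    [[-0.105, -0.094, 0], [0, 0, 0], 0.0854],
    [[-0.135, -0.12, 0], [0, 0, 0], 0.0854],
    [[-0.165, -0.147, 0], [0, 0, 0], 0.0854],
    [[-0.195, -0.174, 0], [0, 0, 0], 0.0854],
    [[-0.225, -0.2, 0], [0, 0, 0], 0.0854],
    [[-0.255, -0.227, 0], [0, 0, 0], 0.0854],
    [[-0.285, -0.254, 0], [0, 0, 0], 0.0854],
    [[-0.315, -0.28, 0], [0, 0, 0], 0.0854],
    [[-0.345, -0.31, 0], [0, 0, 0], 0.0854]
  ]
}}

```text
clock: 1.15
position: [389.8, 156.3, 303.7]
ee_rot: [0.0, 0.111, 0.994, -0.001]
contact_force: [1.5, 0.8, 0.2]
gripper_width: 85.5
```

```bash
python3 -c "
from h import *
go([601,-241.5,300],[601,-241.5,137])
print(get_state()['joints'].round(2))"
```

```text
t 1.15 pos [389.8 156.3 303.7] w 85.5 F [1.5 0.8 0.2] axes x [-0.975  0.221 -0.   ] z [ 0.    -0.001 -1.   ]
 turn deg [-0.06  0.01  0.05]
  [601, -241.5, 300] -> [-0.2939 -0.3413  0.0041]
  [601, -241.5, 137] -> [-0.2939 -0.3411  0.1671]
[-0.82  0.04  0.42  1.85 -0.01  1.26  0.94]
```

{"api": "drive_tool", "payload": {
  "commands": [
    [[-0.029, -0.034, 0], [0, 0, 0], 0.0854],
    [[-0.058, -0.068, 0], [0, 0, 0], 0.0854],
    [[-0.087, -0.102, 0], [0, 0, 0], 0.0854],
    [[-0.117, -0.136, 0], [0, 0, 0], 0.0854],
    [[-0.147, -0.17, 0], [0, 0, 0], 0.0854],
    [[-0.176, -0.205, 0], [0, 0, 0], 0.0854],
    [[-0.205, -0.239, 0], [0, 0, 0], 0.0854],
    [[-0.235, -0.273, 0], [0, 0, 0], 0.0854],
    [[-0.264, -0.307, 0], [0, 0, 0], 0.0854],
    [[-0.28, -0.325, 0.002], [0, 0, 0], 0.0854],
    [[-0.29, -0.338, 0.004], [0, 0, 0], 0.0854],
    [[-0.294, -0.341, 0.004], [0, 0, 0], 0.0854]
  ]
}}

```text
clock: 2.15
position: [600.3, -248.4, 298.0]
ee_rot: [-0.001, 0.115, 0.993, -0.004]
contact_force: [-1.5, -1.2, -1.1]
gripper_width: 85.4
```

```bash
python3 -c "
from h import *
go([601,-241.5,200],[601,-241.5,137])
print(get_state()['joints'].round(2))
c=calibration('wrist');f=grab_frame('wrist')
for p in ([601,-241.5,98],[467.2,-218.6,122],[445.4,-99.5,146]): print(np.round(px(c,p),1))
cv2.imwrite('pics/w1.png',f[:,:,::-1])"
```

```text
t 2.15 pos [ 600.3 -248.4  298. ] w 85.4 F [-1.5 -1.2 -1.1] axes x [-0.973  0.229  0.002] z [-0.003 -0.007 -1.   ]
 turn deg [-0.42 -0.09 -0.42]
  [601, -241.5, 200] -> [0.0008 0.0076 0.0979]
  [601, -241.5, 137] -> [0.0007 0.0081 0.1609]
[-0.03  0.59  0.67  1.23 -0.35  1.44  1.95]
[331.2 228.4]
[318.7  -6.7]
[ 571.2 -147.6]
```

View pics/w1.png

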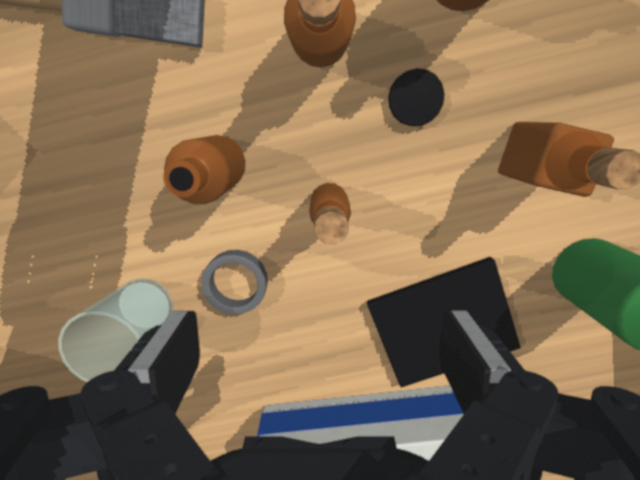

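The wrist view shows the small cork at (331,228), exactly as predicted, so I'm descending.

{"api": "drive_tool", "payload": {
  "commands": [
    [[0.001, 0.007, 0.01], [-0.42, -0.09, -0.42], 0.06],
    [[0.001, 0.007, 0.03], [-0.42, -0.09, -0.42], 0.06],
    [[0.001, 0.008, 0.05], [-0.42, -0.09, -0.42], 0.06],
    [[0.001, 0.008, 0.07], [-0.42, -0.09, -0.42], 0.06],
    [[0.001, 0.008, 0.09], [-0.42, -0.09, -0.42], 0.06],
    [[0.001, 0.008, 0.11], [-0.42, -0.09, -0.42], 0.06],
    [[0.001, 0.008, 0.13], [-0.42, -0.09, -0.42], 0.06],
    [[0.001, 0.008, 0.145], [-0.42, -0.09, -0.42], 0.06],
    [[0.001, 0.008, 0.155], [-0.42, -0.09, -0.42], 0.06],
    [[0.001, 0.008, 0.161], [-0.42, -0.09, -0.42], 0.06],
    [[0.001, 0.008, 0.161], [-0.42, -0.09, -0.42], 0.06],
    [[0.001, 0.008, 0.161], [-0.42, -0.09, -0.42], 0.06]
  ],
  "squeeze": 40
}}

```text
clock: 3.2
position: [601.3, -238.0, 137.7]
ee_rot: [0.0, 0.11, 0.994, 0.001]
contact_force: [0.9, 0.4, 0.7]
gripper_width: 59.5
```

```bash
python3 -c "
from h import *
go([601,-241.5,137])
c=calibration('wrist');f=grab_frame('wrist')
print(np.round(px(c,[601,-241.5,98]),1))
cv2.imwrite('pics/w2.png',f[:,:,::-1])"
```

```text
t 3.2 pos [ 601.3 -238.   137.7] w 59.5 F [0.9 0.4 0.7] axes x [-0.976  0.219 -0.   ] z [ 0.001  0.003 -1.   ]
 turn deg [0.16 0.02 0.16]
  [601, -241.5, 137] -> [-0.0005 -0.0035  0.0007]
[307.1 367.8]
```

View pics/w2.png

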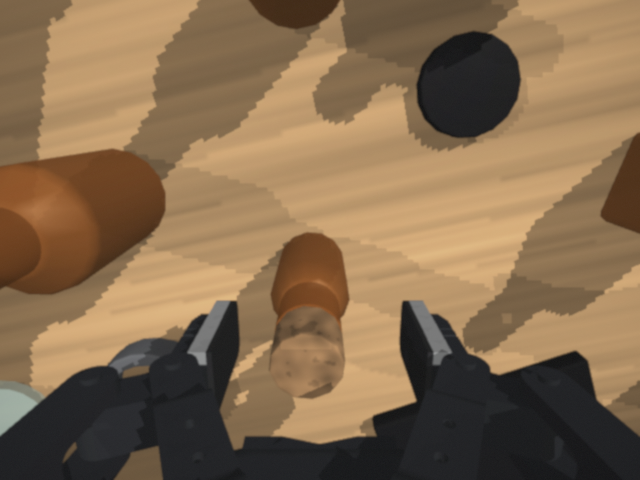

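{"api": "drive_tool", "payload": {
  "commands": [
    [[-0.0005, -0.0035, 0.0007], [0.16, 0, 0.16], 0.06],
    [[-0.0005, -0.0035, 0.0007], [0.16, 0, 0.16], 0.05],
    [[-0.0005, -0.0035, 0.0007], [0.16, 0, 0.16], 0.04],
    [[-0.0005, -0.0035, 0.0007], [0.16, 0, 0.16], 0.034],
    [[-0.0005, -0.0035, 0.0007], [0.16, 0, 0.16], 0.03],
    [[-0.0005, -0.0035, 0.0007], [0.16, 0, 0.16], 0.027],
    [[-0.0005, -0.0035, 0.0007], [0.16, 0, 0.16], 0.024],
    [[-0.0005, -0.0035, 0.0007], [0.16, 0, 0.16], 0.015],
    [[-0.0005, -0.0035, 0.0007], [0.16, 0, 0.16], 0.01],
    [[-0.0005, -0.0035, 0.0007], [0.16, 0, 0.16], 0.01],
    [[-0.0005, -0.0035, 0.0007], [0.16, 0, 0.16], 0.01]
  ],
  "squeeze": 40
}}

```text
clock: 4.17
position: [601.5, -242.0, 137.7]
ee_rot: [0.001, 0.112, 0.994, -0.0]
contact_force: [0.0, -0.2, 0.7]
gripper_width: 23.0
```

```bash
python3 -c "
from h import *
go([601,-241.5,300])"
```

```text
t 4.17 pos [ 601.5 -242.   137.7] w 23.0 F [ 0.  -0.2  0.7] axes x [-0.975  0.222 -0.002] z [ 0.002 -0.001 -1.   ]
 turn deg [-0.02  0.11 -0.01]
  [601, -241.5, 300] -> [ 0.0003  0.0004 -0.1623]
```

{"api": "drive_tool", "payload": {
  "commands": [
    [[0, 0, -0.004], [0, 0, 0], 0.01],
    [[0, 0, -0.012], [0, 0, 0], 0.01],
    [[0, 0, -0.025], [0, 0, 0], 0.01],
    [[0, 0, -0.042], [0, 0, 0], 0.01],
    [[0, 0, -0.06], [0, 0, 0], 0.01],
    [[0, 0, -0.08], [0, 0, 0], 0.01],
    [[0, 0, -0.1], [0, 0, 0], 0.01],
    [[0, 0, -0.12], [0, 0, 0], 0.01],
    [[0, 0, -0.14], [0, 0, 0], 0.01],
    [[0, 0, -0.152], [0, 0, 0], 0.01],
    [[0, 0, -0.16], [0, 0, 0], 0.01],
    [[0, 0, -0.16], [0, 0, 0], 0.01]
  ]
}}

```text
clock: 5.17
position: [601.8, -242.7, 300.9]
ee_rot: [0.003, 0.112, 0.994, -0.001]
contact_force: [-0.1, 0.0, -0.6]
gripper_width: 23.0
```

```bash
python3 -c "
from h import *
go([565,0,300],[528.8,230.5,300])"
```

```text
t 5.17 pos [ 601.8 -242.7  300.9] w 23.0 F [-0.1  0.  -0.6] axes x [-0.975  0.222 -0.007] z [ 0.006 -0.003 -1.   ]
 turn deg [-0.08  0.4  -0.02]
  [565, 0, 300] -> [ 8.980e-02  2.285e-01 -1.000e-04]
  [528.8, 230.5, 300] -> [ 0.1763  0.4452 -0.001 ]
```

{"api": "drive_tool", "payload": {
  "commands": [
    [[0.004, 0.01, 0], [0, 0.4, 0], 0.01],
    [[0.012, 0.03, 0], [0, 0.4, 0], 0.01],
    [[0.022, 0.055, 0], [0, 0.4, 0], 0.01],
    [[0.034, 0.085, 0], [0, 0.4, 0], 0.01],
    [[0.046, 0.115, 0], [0, 0.4, 0], 0.01],
    [[0.058, 0.145, 0], [0, 0.4, 0], 0.01],
    [[0.07, 0.175, 0], [0, 0.4, 0], 0.01],
    [[0.082, 0.205, 0], [0, 0.4, 0], 0.01],
    [[0.094, 0.235, 0], [0, 0.4, 0], 0.01],
    [[0.105, 0.265, 0], [0, 0.4, 0], 0.01],
    [[0.117, 0.295, 0], [0, 0.4, 0], 0.01],
    [[0.129, 0.325, 0], [0, 0.4, 0], 0.01]
  ]
}}

```text
clock: 6.17
position: [546.5, 105.2, 298.5]
ee_rot: [-0.001, 0.111, 0.994, -0.001]
contact_force: [0.2, 0.0, -1.5]
gripper_width: 23.0
```

```bash
python3 -c "
from h import *
go([528.8,230.5,300])"
```

```text
t 6.17 pos [546.5 105.2 298.5] w 23.0 F [ 0.2  0.  -1.5] axes x [-0.975  0.221  0.003] z [-0.003 -0.001 -1.   ]
 turn deg [-0.12 -0.16  0.03]
  [528.8, 230.5, 300] -> [ 0.045   0.1183 -0.0017]
```

{"api": "drive_tool", "payload": {
  "commands": [
    [[0.012, 0.03, 0], [0, 0, 0], 0.01],
    [[0.022, 0.055, 0], [0, 0, 0], 0.01],
    [[0.031, 0.08, 0], [0, 0, 0], 0.01],
    [[0.038, 0.1, 0], [-0.1, -0.16, 0], 0.01],
    [[0.043, 0.112, 0], [-0.1, -0.16, 0], 0.01],
    [[0.045, 0.118, 0], [-0.1, -0.16, 0], 0.01],
    [[0.045, 0.118, 0.01], [-0.1, -0.16, 0], 0.01],
    [[0.045, 0.118, 0.03], [-0.1, -0.16, 0], 0.01],
    [[0.045, 0.118, 0.05], [-0.1, -0.16, 0], 0.01],
    [[0.045, 0.118, 0.065], [-0.1, -0.16, 0], 0.01],
    [[0.045, 0.118, 0.075], [-0.1, -0.16, 0], 0.01],
    [[0.045, 0.118, 0.075], [-0.1, -0.16, 0], 0.01]
  ]
}}

```text
clock: 7.17
position: [527.3, 227.5, 220.3]
ee_rot: [-0.002, 0.113, 0.994, -0.002]
contact_force: [-0.5, 0.4, -1.5]
gripper_width: 22.6
```

```bash
python3 -c "
from h import *
go([528.8,230.5,175],[528.8,230.5,144.5])
for n in ('side','wrist','top'):
    c=calibration(n);f=grab_frame(n)
    print(n,np.round(px(c,[528.8,230.5,26]),1))
    cv2.imwrite('pics/p1%s.png'%n,f[:,:,::-1])
f=cv2.imread('pics/p1side.png');cv2.imwrite('pics/p1s.png',cv2.resize(f[220:420,100:370],None,fx=2.9,fy=2.9,interpolation=cv2.INTER_CUBIC))
"
```

```text
t 7.17 pos [527.3 227.5 220.3] w 22.6 F [-0.5  0.4 -1.5] axes x [-0.974  0.225  0.004] z [-0.005 -0.004 -1.   ]
 turn deg [-0.29 -0.24 -0.15]
  [528.8, 230.5, 175] -> [-0.001   0.0035  0.0453]
  [528.8, 230.5, 144.5] -> [-0.0011  0.0037  0.0758]
side [240.  358.6]
wrist [323.4 231.6]
top [188.6 220.9]
```

View pics/p1s.png

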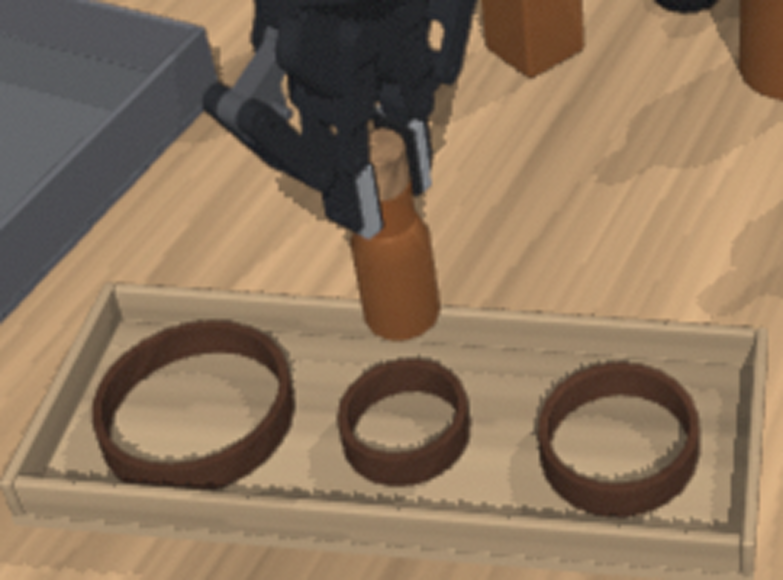

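View pics/p1wrist.png

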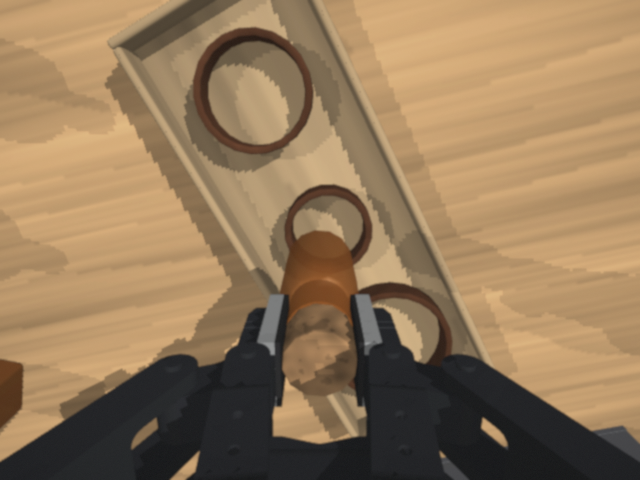

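```bash
python3 -c "
import cv2
f=cv2.imread('pics/p1wrist.png');cv2.imwrite('pics/z1.png',cv2.resize(f[10:280,170:400],None,fx=2.2,fy=2.2,interpolation=cv2.INTER_CUBIC))
"
```

```text
(no output)
```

View pics/z1.png

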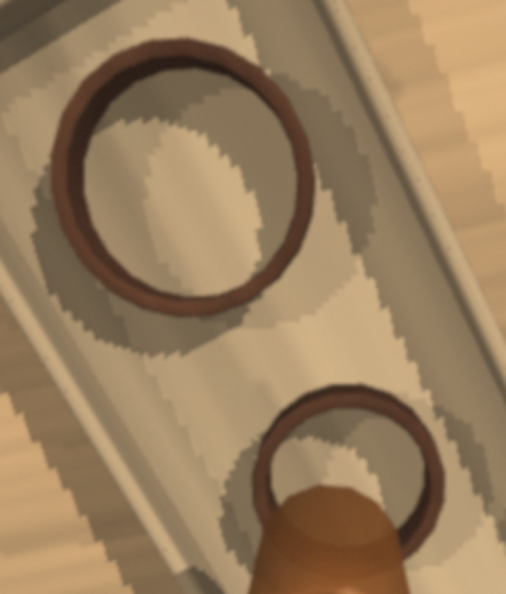

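```bash
python3 -c "
from h import *
c=calibration('wrist')
print(at(c,328.2,228,26),at(c,253.2,90.5,26))
print(at(c,318,360,89+82.5-0))
s=calibration('side')
# side narrow ring: top rim left/right extremes mid
for p in ([528.8,230.5],[527.5,233]):
  a=np.linspace(0,6.283,100); q=np.array([px(s,[p[0]+30*np.cos(t),p[1]+30*np.sin(t),26]) for t in a])
  q=np.c_[(q[:,0]-100+.5)*2.9,(q[:,1]-220+.5)*2.9]; print(q.min(0),q.max(0))
"
```

```text
[529.66258874 235.67332212  26.        ] [434.04972949 209.63928979  26.        ]
[535.29828538 227.62576515 171.5       ]
[341.30178458 353.45633283] [472.87495522 456.71595572]
[341.02588359 357.9720818 ] [473.00897926 461.87510156]
```

{"api": "drive_tool", "payload": {
  "commands": [
    [[-0.001, 0.005, 0.005], [-0.2, -0.2, -0.1], 0.01],
    [[-0.001, 0.006, 0.015], [-0.29, -0.24, -0.15], 0.01],
    [[-0.001, 0.006, 0.025], [-0.29, -0.24, -0.15], 0.01],
    [[-0.001, 0.006, 0.035], [-0.29, -0.24, -0.15], 0.01],
    [[-0.001, 0.006, 0.045], [-0.29, -0.24, -0.15], 0.01],
    [[-0.001, 0.006, 0.052], [-0.29, -0.24, -0.15], 0.01],
    [[-0.001, 0.006, 0.056], [-0.29, -0.24, -0.15], 0.01],
    [[-0.001, 0.006, 0.06], [-0.29, -0.24, -0.15], 0.01],
    [[-0.001, 0.006, 0.064], [-0.29, -0.24, -0.15], 0.01],
    [[-0.001, 0.006, 0.068], [-0.29, -0.24, -0.15], 0.01],
    [[-0.001, 0.006, 0.07], [-0.29, -0.24, -0.15], 0.01],
    [[-0.001, 0.006, 0.07], [-0.29, -0.24, -0.15], 0.01]
  ]
}}

```text
clock: 8.32
position: [531.5, 234.8, 153.7]
ee_rot: [0.003, 0.111, 0.994, 0.002]
contact_force: [0.2, -0.1, -2.0]
gripper_width: 23.0
```

```bash
python3 -c "
from h import *
go([529,233,144.5])
f=grab_frame('side')
f=f[:,:,::-1];cv2.imwrite('pics/p2s.png',cv2.resize(f[260:420,100:370],None,fx=2.9,fy=2.9,interpolation=cv2.INTER_CUBIC))
"
```

```text
t 8.32 pos [531.5 234.8 153.7] w 23.0 F [ 0.2 -0.1 -2. ] axes x [-0.975  0.22  -0.005] z [ 0.006  0.003 -1.   ]
 turn deg [0.27 0.3  0.1 ]
  [529, 233, 144.5] -> [ 0.0021 -0.0024  0.0092]
```

View pics/p2s.png

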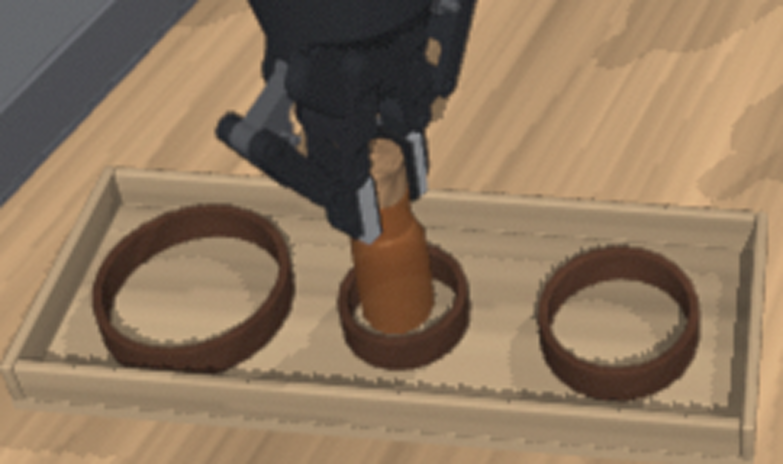

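{"api": "drive_tool", "payload": {
  "commands": [
    [[0.002, -0.002, 0.001], [0.27, 0.3, 0.1], 0.01],
    [[0.002, -0.002, 0.003], [0.27, 0.3, 0.1], 0.01],
    [[0.002, -0.002, 0.005], [0.27, 0.3, 0.1], 0.01],
    [[0.002, -0.002, 0.007], [0.27, 0.3, 0.1], 0.01],
    [[0.002, -0.002, 0.009], [0.27, 0.3, 0.1], 0.01],
    [[0.002, -0.002, 0.0095], [0.27, 0.3, 0.1], 0.01],
    [[0.002, -0.002, 0.0095], [0.27, 0.3, 0.1], 0.01],
    [[0.002, -0.002, 0.0095], [0.27, 0.3, 0.1], 0.01]
  ]
}}

```text
clock: 9.03
position: [529.4, 233.4, 144.5]
ee_rot: [0.0, 0.112, 0.994, 0.0]
contact_force: [0.2, 0.2, -0.8]
gripper_width: 22.9
```

```bash
python3 -c "
from h import *
go([529,233,144])
"
```

```text
t 9.03 pos [529.4 233.4 144.5] w 22.9 F [ 0.2  0.2 -0.8] axes x [-0.975  0.222 -0.   ] z [ 0.  0. -1.]
 turn deg [ 0.01  0.02 -0.  ]
  [529, 233, 144] -> [ 0.0003 -0.0005  0.0005]
```

{"api": "drive_tool", "payload": {
  "commands": [
    [[0, 0, 0.0008], [0, 0, 0], 0.01],
    [[0, 0, 0.0008], [0, 0, 0], 0.01],
    [[0, 0, 0.0008], [0, 0, 0], 0.026],
    [[0, 0, 0.0008], [0, 0, 0], 0.03],
    [[0, 0, 0.0008], [0, 0, 0], 0.036],
    [[0, 0, 0.0008], [0, 0, 0], 0.045],
    [[0, 0, 0.0008], [0, 0, 0], 0.055],
    [[0, 0, 0.0008], [0, 0, 0], 0.06],
    [[0, 0, 0.0], [0, 0, 0], 0.06],
    [[0, 0, -0.01], [0, 0, 0], 0.06],
    [[0, 0, -0.03], [0, 0, 0], 0.06],
    [[0, 0, -0.06], [0, 0, 0], 0.06]
  ]
}}

```text
clock: 10.03
position: [527.6, 232.9, 203.2]
ee_rot: [-0.002, 0.112, 0.994, -0.002]
contact_force: [0.7, 0.5, 0.3]
gripper_width: 60.2
```

```bash
python3 -c "
from h import *
go([467.5,-218.6,300])
f=grab_frame('side')
f=f[:,:,::-1];cv2.imwrite('pics/p3s.png',cv2.resize(f[260:420,100:370],None,fx=2.9,fy=2.9,interpolation=cv2.INTER_CUBIC))
"
```

```text
t 10.03 pos [527.6 232.9 203.2] w 60.2 F [0.7 0.5 0.3] axes x [-0.975  0.222  0.004] z [-0.005 -0.003 -1.   ]
 turn deg [-0.2  -0.24 -0.01]
  [467.5, -218.6, 300] -> [-0.0412 -0.4539 -0.0953]
```

View pics/p3s.png

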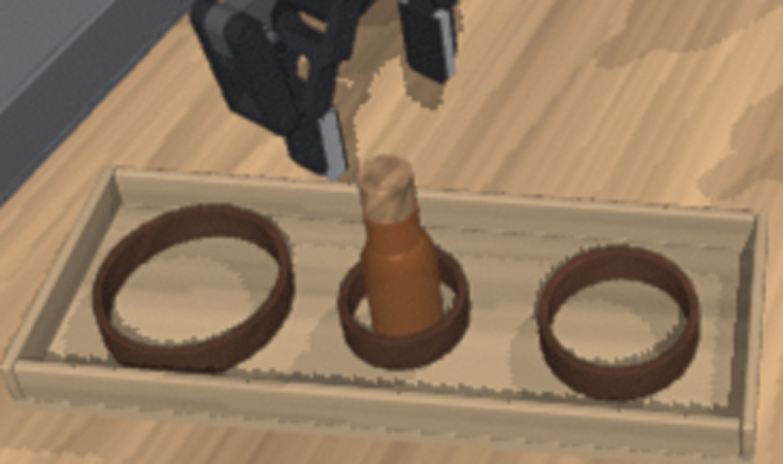

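The small bottle stands upright in the narrow ring. Medium is next.

{"api": "drive_tool", "payload": {
  "commands": [
    [[0, -0.01, -0.03], [0, 0, 0], 0.06],
    [[-0.002, -0.025, -0.06], [0, 0, 0], 0.06],
    [[-0.005, -0.055, -0.085], [-0.2, -0.24, 0], 0.06],
    [[-0.008, -0.09, -0.095], [-0.2, -0.24, 0], 0.06],
    [[-0.011, -0.125, -0.095], [-0.2, -0.24, 0], 0.06],
    [[-0.014, -0.16, -0.095], [-0.2, -0.24, 0], 0.06],
    [[-0.018, -0.195, -0.095], [-0.2, -0.24, 0], 0.06],
    [[-0.021, -0.23, -0.095], [-0.2, -0.24, 0], 0.06],
    [[-0.024, -0.265, -0.095], [-0.2, -0.24, 0], 0.06],
    [[-0.027, -0.3, -0.095], [-0.2, -0.24, 0], 0.06],
    [[-0.03, -0.335, -0.095], [-0.2, -0.24, 0], 0.06],
    [[-0.033, -0.365, -0.095], [-0.2, -0.24, 0], 0.06]
  ]
}}

```text
clock: 11.08
position: [481.5, -132.5, 305.7]
ee_rot: [0.007, 0.113, 0.994, 0.004]
contact_force: [0.1, -0.8, 0.3]
gripper_width: 60.4
```

```bash
python3 -c "
from h import *
go([467.5,-218.6,280],[467.5,-218.6,161])
print(get_state()['joints'].round(2))
"
```

```text
t 11.08 pos [ 481.5 -132.5  305.7] w 60.4 F [ 0.1 -0.8  0.3] axes x [-0.974  0.224 -0.014] z [ 0.015  0.006 -1.   ]
 turn deg [ 0.55  0.78 -0.13]
  [467.5, -218.6, 280] -> [-0.0053 -0.0873  0.025 ]
  [467.5, -218.6, 161] -> [-0.0037 -0.0884  0.1439]
[-0.39  0.24  0.77  1.67 -0.18  1.29  1.76]
```

{"api": "drive_tool", "payload": {
  "commands": [
    [[-0.002, -0.03, 0], [0.3, 0.4, 0], 0.06],
    [[-0.003, -0.055, 0.005], [0.55, 0.78, -0.1], 0.06],
    [[-0.005, -0.073, 0.01], [0.55, 0.78, -0.1], 0.06],
    [[-0.005, -0.083, 0.017], [0.55, 0.78, -0.1], 0.06],
    [[-0.005, -0.087, 0.025], [0.55, 0.78, -0.1], 0.06],
    [[-0.005, -0.0875, 0.038], [0.55, 0.78, -0.1], 0.06],
    [[-0.005, -0.0875, 0.05], [0.55, 0.78, -0.1], 0.06],
    [[-0.005, -0.0875, 0.05], [0.55, 0.78, -0.1], 0.06]
  ]
}}

```text
clock: 11.75
position: [466.6, -217.0, 252.9]
ee_rot: [-0.002, 0.111, 0.994, 0.001]
contact_force: [-1.5, 0.3, -0.3]
gripper_width: 60.2
```

```bash
python3 -c "
from h import *
go([467.5,-218.6,161])
c=calibration('wrist');f=grab_frame('wrist')
print(np.round(px(c,[467.5,-218.6,122]),1))
cv2.imwrite('pics/w4.png',f[:,:,::-1])"
```

```text
t 11.75 pos [ 466.6 -217.   252.9] w 60.2 F [-1.5  0.3 -0.3] axes x [-0.975  0.222  0.004] z [-0.004  0.002 -1.   ]
 turn deg [ 0.08 -0.26  0.02]
  [467.5, -218.6, 161] -> [-0.0017 -0.0015  0.0919]
[315.9 267.7]
```

View pics/w4.png

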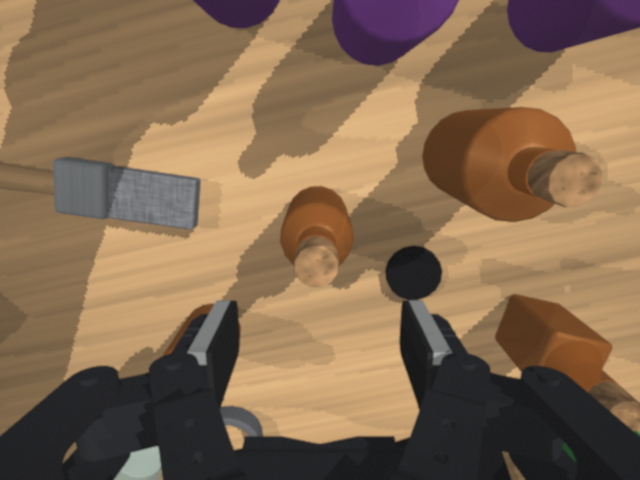

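The wrist view puts the medium cork at (317,266) against a predicted (316,268). Descending.

{"api": "drive_tool", "payload": {
  "commands": [
    [[-0.0015, -0.0015, 0.01], [0.08, -0.26, 0], 0.06],
    [[-0.0015, -0.0015, 0.03], [0.08, -0.26, 0], 0.06],
    [[-0.0015, -0.0015, 0.05], [0.08, -0.26, 0], 0.06],
    [[-0.0015, -0.0015, 0.07], [0.08, -0.26, 0], 0.06],
    [[-0.0015, -0.0015, 0.082], [0.08, -0.26, 0], 0.06],
    [[-0.0015, -0.0015, 0.09], [0.08, -0.26, 0], 0.06],
    [[-0.0015, -0.0015, 0.092], [0.08, -0.26, 0], 0.06],
    [[-0.0015, -0.0015, 0.092], [0.08, -0.26, 0], 0.06],
    [[-0.0015, -0.0015, 0.092], [0.08, -0.26, 0], 0.05]
  ]
}}

```text
clock: 12.55
position: [468.8, -219.3, 163.1]
ee_rot: [0.002, 0.111, 0.994, -0.001]
contact_force: [-0.2, 0.2, 0.4]
gripper_width: 50.6
```

```bash
python3 -c "
from h import *
go([467.5,-218.6,161])
"
```

```text
t 12.55 pos [ 468.8 -219.3  163.1] w 50.6 F [-0.2  0.2  0.4] axes x [-0.975  0.221 -0.004] z [ 0.004 -0.002 -1.   ]
 turn deg [-0.04  0.22  0.05]
  [467.5, -218.6, 161] -> [0.0014 0.0004 0.0021]
```

{"api": "drive_tool", "payload": {
  "commands": [
    [[0.0015, 0.0005, 0.002], [0, 0.2, 0], 0.045],
    [[0.0015, 0.0005, 0.002], [0, 0.2, 0], 0.04],
    [[0.0015, 0.0005, 0.002], [0, 0.2, 0], 0.034],
    [[0.0015, 0.0005, 0.002], [0, 0.2, 0], 0.03],
    [[0.0015, 0.0005, 0.002], [0, 0.2, 0], 0.027],
    [[0.0015, 0.0005, 0.002], [0, 0.2, 0], 0.024],
    [[0.0015, 0.0005, 0.002], [0, 0.2, 0], 0.015],
    [[0.0015, 0.0005, 0.002], [0, 0.2, 0], 0.01],
    [[0.0015, 0.0005, 0.002], [0, 0.2, 0], 0.01],
    [[0.0015, 0.0005, 0.002], [0, 0.2, 0], 0.01]
  ],
  "squeeze": 45
}}

```text
clock: 13.38
position: [467.6, -218.8, 161.4]
ee_rot: [0.001, 0.111, 0.994, -0.001]
contact_force: [-0.4, -0.9, 2.4]
gripper_width: 23.1
```

```bash
python3 -c "
from h import *
go([467.5,-218.6,330],[433,207,330])
"
```

```text
t 13.38 pos [ 467.6 -218.8  161.4] w 23.1 F [-0.4 -0.9  2.4] axes x [-0.975  0.221 -0.001] z [ 0.001 -0.001 -1.   ]
 turn deg [-0.06  0.07  0.04]
  [467.5, -218.6, 330] -> [-0.     -0.     -0.1686]
  [433, 207, 330] -> [ 0.1278  0.4074 -0.1692]
```

{"api": "drive_tool", "payload": {
  "commands": [
    [[0, 0, -0.004], [0, 0, 0], 0.01],
    [[0, 0, -0.012], [0, 0, 0], 0.01],
    [[0, 0, -0.025], [0, 0, 0], 0.01],
    [[0, 0, -0.042], [0, 0, 0], 0.01],
    [[0, 0, -0.06], [0, 0, 0], 0.01],
    [[0, 0, -0.08], [0, 0, 0], 0.01],
    [[0, 0, -0.1], [0, 0, 0], 0.01],
    [[0, 0, -0.12], [0, 0, 0], 0.01],
    [[0, 0, -0.14], [0, 0, 0], 0.01],
    [[0, 0, -0.16], [0, 0, 0], 0.01],
    [[0, 0, -0.17], [0, 0, 0], 0.01],
    [[0, 0, -0.17], [0, 0, 0], 0.01]
  ]
}}

```text
clock: 14.38
position: [468.3, -219.3, 333.9]
ee_rot: [0.003, 0.111, 0.994, -0.001]
contact_force: [-0.1, -0.1, -1.9]
gripper_width: 23.0
```

```bash
python3 -c "
from h import *
go([433,207,330])
"
```

```text
t 14.38 pos [ 468.3 -219.3  333.9] w 23.0 F [-0.1 -0.1 -1.9] axes x [-0.975  0.221 -0.006] z [ 0.006 -0.003 -1.   ]
 turn deg [-0.08  0.34  0.04]
  [433, 207, 330] -> [0.1287 0.4079 0.0025]
```

{"api": "drive_tool", "payload": {
  "commands": [
    [[0.003, 0.01, 0], [0, 0.3, 0], 0.01],
    [[0.009, 0.03, 0], [0, 0.3, 0], 0.01],
    [[0.018, 0.057, 0], [0, 0.3, 0], 0.01],
    [[0.027, 0.086, 0], [0, 0.3, 0], 0.01],
    [[0.036, 0.115, 0], [0, 0.3, 0], 0.01],
    [[0.045, 0.143, 0], [0, 0.3, 0], 0.01],
    [[0.054, 0.171, 0], [0, 0.3, 0], 0.01],
    [[0.063, 0.2, 0], [0, 0.3, 0], 0.01],
    [[0.072, 0.228, 0], [0, 0.3, 0], 0.01],
    [[0.081, 0.257, 0], [0, 0.3, 0], 0.01],
    [[0.09, 0.286, 0], [0, 0.3, 0], 0.01],
    [[0.099, 0.314, 0], [0, 0.3, 0], 0.01]
  ]
}}

```text
clock: 15.38
position: [439.3, 111.2, 331.2]
ee_rot: [-0.001, 0.111, 0.994, -0.001]
contact_force: [-0.4, -0.4, -2.4]
gripper_width: 22.9
```

```bash
python3 -c "
from h import *
go([433,207,250])
print(get_state()['joints'].round(2))
"
```

```text
t 15.38 pos [439.3 111.2 331.2] w 22.9 F [-0.4 -0.4 -2.4] axes x [-0.976  0.22   0.003] z [-0.003 -0.002 -1.   ]
 turn deg [-0.16 -0.15  0.12]
  [433, 207, 250] -> [0.027  0.0923 0.081 ]
[-0.8   0.1   0.56  1.72 -0.05  1.34  1.12]
```

{"api": "drive_tool", "payload": {
  "commands": [
    [[0.007, 0.023, 0], [0, 0, 0], 0.01],
    [[0.013, 0.045, 0], [0, 0, 0], 0.01],
    [[0.018, 0.063, 0], [0, 0, 0], 0.01],
    [[0.023, 0.079, 0], [-0.1, -0.1, 0.1], 0.01],
    [[0.026, 0.088, 0], [-0.1, -0.1, 0.1], 0.01],
    [[0.027, 0.092, 0.005], [-0.1, -0.1, 0.1], 0.01],
    [[0.027, 0.092, 0.02], [-0.1, -0.1, 0.1], 0.01],
    [[0.027, 0.092, 0.04], [-0.1, -0.1, 0.1], 0.01],
    [[0.027, 0.092, 0.06], [-0.1, -0.1, 0.1], 0.01],
    [[0.027, 0.092, 0.075], [-0.1, -0.1, 0.1], 0.01],
    [[0.027, 0.092, 0.082], [-0.1, -0.1, 0.1], 0.01],
    [[0.027, 0.092, 0.082], [-0.1, -0.1, 0.1], 0.01]
  ]
}}

```text
clock: 16.38
position: [431.5, 205.2, 246.7]
ee_rot: [-0.003, 0.112, 0.994, -0.002]
contact_force: [0.1, -0.6, -2.3]
gripper_width: 23.2
```

```bash
python3 -c "
from h import *
go([433,207,205],[433,207,168])
for n in ('side','wrist'):
    c=calibration(n);f=grab_frame(n)
    print(n,np.round(px(c,[433,207,26]),1))
    cv2.imwrite('pics/m1%s.png'%n,f[:,:,::-1])
f=cv2.imread('pics/m1side.png');cv2.imwrite('pics/m1s.png',cv2.resize(f[220:420,100:370],None,fx=2.9,fy=2.9,interpolation=cv2.INTER_CUBIC))
"
```

```text
t 16.38 pos [431.5 205.2 246.7] w 23.2 F [ 0.1 -0.6 -2.3] axes x [-0.975  0.223  0.005] z [-0.006 -0.004 -1.   ]
 turn deg [-0.31 -0.27 -0.07]
  [433, 207, 205] -> [-0.0012  0.0023  0.0417]
  [433, 207, 168] -> [-0.0014  0.0025  0.0787]
side [313.2 365.3]
wrist [321.7 222.3]
```

View pics/m1s.png

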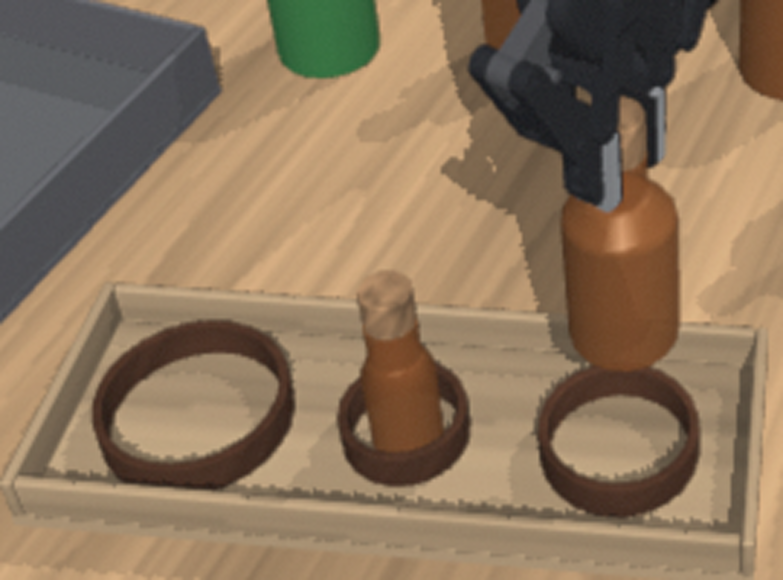

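View pics/m1wrist.png

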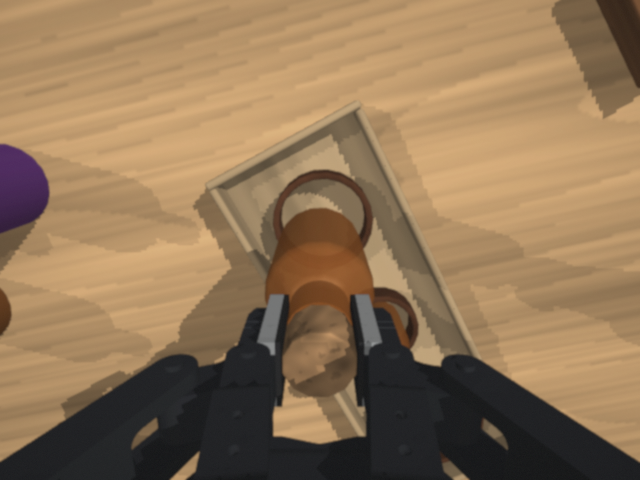

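{"api": "drive_tool", "payload": {
  "commands": [
    [[-0.001, 0.002, 0.005], [-0.2, -0.2, 0], 0.01],
    [[-0.001, 0.002, 0.015], [-0.3, -0.27, 0], 0.01],
    [[-0.001, 0.002, 0.025], [-0.3, -0.27, 0], 0.01],
    [[-0.001, 0.002, 0.035], [-0.3, -0.27, 0], 0.01],
    [[-0.001, 0.002, 0.045], [-0.3, -0.27, 0], 0.01],
    [[-0.001, 0.002, 0.055], [-0.3, -0.27, 0], 0.01],
    [[-0.001, 0.002, 0.062], [-0.3, -0.27, 0], 0.01],
    [[-0.001, 0.002, 0.068], [-0.3, -0.27, 0], 0.01],
    [[-0.001, 0.002, 0.07], [-0.3, -0.27, 0], 0.01],
    [[-0.001, 0.002, 0.07], [-0.3, -0.27, 0], 0.01]
  ]
}}

```text
clock: 17.32
position: [434.3, 207.7, 178.6]
ee_rot: [0.002, 0.112, 0.994, 0.001]
contact_force: [0.3, 0.1, -1.0]
gripper_width: 22.9
```

```bash
python3 -c "
from h import *
go([433,207,168],[433,207,167])
f=grab_frame('side')
f=f[:,:,::-1];cv2.imwrite('pics/m2s.png',cv2.resize(f[260:420,100:370],None,fx=2.9,fy=2.9,interpolation=cv2.INTER_CUBIC))
"
```

```text
t 17.32 pos [434.3 207.7 178.6] w 22.9 F [ 0.3  0.1 -1. ] axes x [-0.975  0.223 -0.003] z [ 0.004  0.002 -1.   ]
 turn deg [ 0.17  0.19 -0.04]
  [433, 207, 168] -> [ 0.0012 -0.001   0.0106]
  [433, 207, 167] -> [ 0.0012 -0.001   0.0116]
```

View pics/m2s.png

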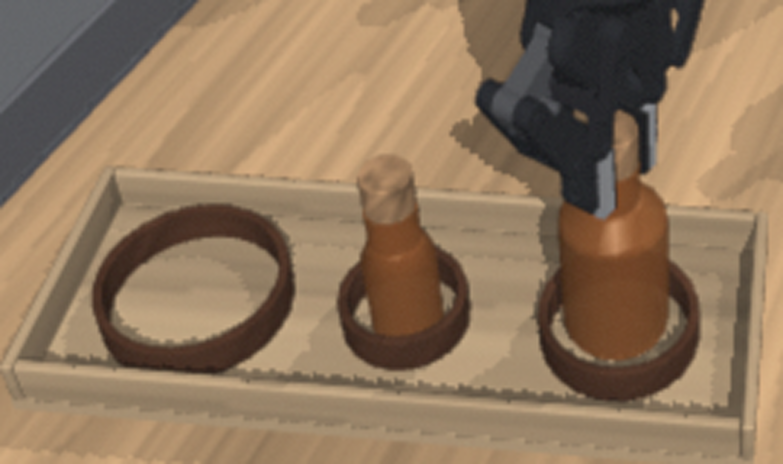

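It is well inside the ring, so I'm lowering it.

{"api": "drive_tool", "payload": {
  "commands": [
    [[0.001, -0.001, 0.002], [0.17, 0.19, 0], 0.01],
    [[0.001, -0.001, 0.004], [0.17, 0.19, 0], 0.01],
    [[0.001, -0.001, 0.006], [0.17, 0.19, 0], 0.01],
    [[0.001, -0.001, 0.008], [0.17, 0.19, 0], 0.01],
    [[0.001, -0.001, 0.01], [0.17, 0.19, 0], 0.01],
    [[0.001, -0.001, 0.011], [0.17, 0.19, 0], 0.01],
    [[0.001, -0.001, 0.011], [0.17, 0.19, 0], 0.01],
    [[0.001, -0.001, 0.011], [0.17, 0.19, 0], 0.01]
  ]
}}

```text
clock: 18.03
position: [433.5, 207.1, 168.0]
ee_rot: [0.0, 0.112, 0.994, 0.0]
contact_force: [-0.2, -0.9, -2.2]
gripper_width: 23.2
```

```bash
python3 -c "
from h import *
go([433,207,167.4])
"
```

```text
t 18.03 pos [433.5 207.1 168. ] w 23.2 F [-0.2 -0.9 -2.2] axes x [-0.975  0.223 -0.001] z [ 0.001  0.001 -1.   ]
 turn deg [ 0.04  0.04 -0.04]
  [433, 207, 167.4] -> [ 0.0004 -0.0002  0.0006]
```

{"api": "drive_tool", "payload": {
  "commands": [
    [[0, 0, 0.0008], [0, 0, 0], 0.01],
    [[0, 0, 0.0008], [0, 0, 0], 0.01],
    [[0, 0, 0.0008], [0, 0, 0], 0.026],
    [[0, 0, 0.0008], [0, 0, 0], 0.03],
    [[0, 0, 0.0008], [0, 0, 0], 0.036],
    [[0, 0, 0.0008], [0, 0, 0], 0.045],
    [[0, 0, 0.0008], [0, 0, 0], 0.055],
    [[0, 0, 0.0008], [0, 0, 0], 0.06],
    [[0, 0, 0.0], [0, 0, 0], 0.06],
    [[0, 0, -0.01], [0, 0, 0], 0.06],
    [[0, 0, -0.03], [0, 0, 0], 0.06],
    [[0, 0, -0.06], [0, 0, 0], 0.06]
  ]
}}

```text
clock: 19.03
position: [431.8, 206.3, 227.2]
ee_rot: [-0.002, 0.112, 0.994, -0.002]
contact_force: [0.3, 1.1, 0.1]
gripper_width: 59.6
```

```bash
python3 -c "
from h import *
go([445.5,-99.5,300])
f=grab_frame('side')
f=f[:,:,::-1];cv2.imwrite('pics/m3s.png',cv2.resize(f[260:420,100:370],None,fx=2.9,fy=2.9,interpolation=cv2.INTER_CUBIC))
"
```

```text
t 19.03 pos [431.8 206.3 227.2] w 59.6 F [0.3 1.1 0.1] axes x [-0.975  0.223  0.003] z [-0.004 -0.003 -1.   ]
 turn deg [-0.2  -0.19 -0.05]
  [445.5, -99.5, 300] -> [-0.0812 -0.2953 -0.072 ]
```

View pics/m3s.png

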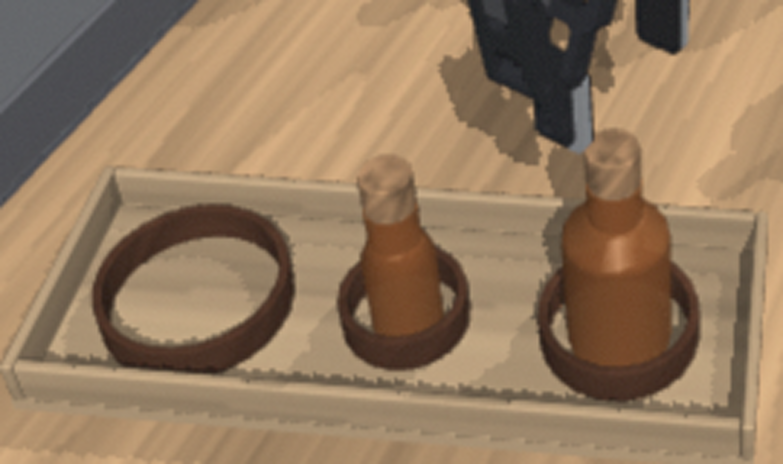

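The medium bottle stands in its ring. Large is next.

{"api": "drive_tool", "payload": {
  "commands": [
    [[0, 0, -0.025], [0, 0, 0], 0.06],
    [[-0.004, -0.015, -0.05], [0, 0, 0], 0.06],
    [[-0.012, -0.045, -0.065], [-0.2, -0.2, 0], 0.06],
    [[-0.021, -0.078, -0.072], [-0.2, -0.2, 0], 0.06],
    [[-0.03, -0.111, -0.072], [-0.2, -0.2, 0], 0.06],
    [[-0.039, -0.144, -0.072], [-0.2, -0.2, 0], 0.06],
    [[-0.048, -0.177, -0.072], [-0.2, -0.2, 0], 0.06],
    [[-0.057, -0.21, -0.072], [-0.2, -0.2, 0], 0.06],
    [[-0.066, -0.24, -0.072], [-0.2, -0.2, 0], 0.06],
    [[-0.074, -0.27, -0.072], [-0.2, -0.2, 0], 0.06],
    [[-0.079, -0.288, -0.07], [-0.2, -0.2, 0], 0.06],
    [[-0.081, -0.295, -0.068], [-0.2, -0.2, 0], 0.06]
  ]
}}

```text
clock: 20.08
position: [448.3, -102.3, 302.1]
ee_rot: [0.007, 0.116, 0.993, 0.004]
contact_force: [0.1, -0.5, 0.3]
gripper_width: 59.6
```

{"api": "drive_tool", "payload": {
  "commands": [
    [[0, 0, 0], [0, 0, 0], 0.06],
    [[0, 0, 0], [0, 0, 0], 0.06],
    [[0, 0, 0], [0, 0, 0], 0.06]
  ]
}}

```text
clock: 20.33
position: [448.5, -100.7, 302.3]
ee_rot: [0.007, 0.114, 0.993, 0.004]
contact_force: [-1.0, 0.8, 0.2]
gripper_width: 59.8
```

```bash
python3 -c "
from h import *
go([445.5,-99.5,185])
c=calibration('wrist');f=grab_frame('wrist')
print(np.round(px(c,[445.5,-99.5,146]),1))
cv2.imwrite('pics/w5.png',f[:,:,::-1])"
```

```text
t 20.33 pos [ 448.5 -100.7  302.3] w 59.8 F [-1.   0.8  0.2] axes x [-0.974  0.227 -0.013] z [ 0.015  0.007 -1.   ]
 turn deg [ 0.59  0.74 -0.32]
  [445.5, -99.5, 185] -> [ 0.0047 -0.0007  0.1172]
[316.9 240.6]
```

View pics/w5.png

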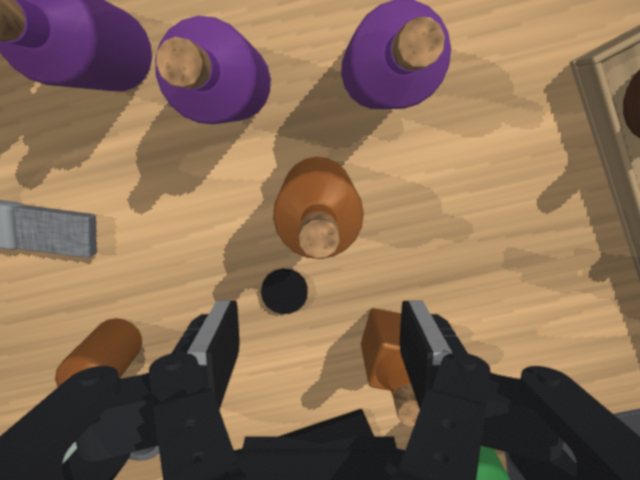

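The cork is at (319,238) against a predicted (317,241). It is the brown, widest, corked round bottle, so I'm descending.

{"api": "drive_tool", "payload": {
  "commands": [
    [[0.004, 0, 0.01], [0.3, 0.4, -0.2], 0.06],
    [[0.0045, 0, 0.03], [0.59, 0.74, -0.32], 0.06],
    [[0.0045, 0, 0.05], [0.59, 0.74, -0.32], 0.06],
    [[0.0045, 0, 0.07], [0.59, 0.74, -0.32], 0.06],
    [[0.0045, 0, 0.09], [0.59, 0.74, -0.32], 0.06],
    [[0.0045, 0, 0.105], [0.59, 0.74, -0.32], 0.06],
    [[0.0045, 0, 0.114], [0.59, 0.74, -0.32], 0.06],
    [[0.0045, 0, 0.117], [0.59, 0.74, -0.32], 0.06],
    [[0.0045, 0, 0.117], [0.59, 0.74, -0.32], 0.05],
    [[0.0045, 0, 0.117], [0.59, 0.74, -0.32], 0.045]
  ]
}}

```text
clock: 21.22
position: [446.3, -98.4, 185.6]
ee_rot: [0.0, 0.111, 0.994, -0.0]
contact_force: [0.8, 0.7, 0.7]
gripper_width: 45.2
```

```bash
python3 -c "
from h import *
go([445.5,-99.2,185])
"
```

```text
t 21.22 pos [446.3 -98.4 185.6] w 45.2 F [0.8 0.7 0.7] axes x [-0.975  0.22  -0.001] z [ 0.001 -0.    -1.   ]
 turn deg [0.   0.05 0.08]
  [445.5, -99.2, 185] -> [ 0.0006 -0.001   0.0006]
```

{"api": "drive_tool", "payload": {
  "commands": [
    [[0.0005, -0.001, 0], [0, 0, 0], 0.045],
    [[0.0005, -0.001, 0], [0, 0, 0], 0.04],
    [[0.0005, -0.001, 0], [0, 0, 0], 0.034],
    [[0.0005, -0.001, 0], [0, 0, 0], 0.03],
    [[0.0005, -0.001, 0], [0, 0, 0], 0.027],
    [[0.0005, -0.001, 0], [0, 0, 0], 0.024],
    [[0.0005, -0.001, 0], [0, 0, 0], 0.015],
    [[0.0005, -0.001, 0], [0, 0, 0], 0.01],
    [[0.0005, -0.001, 0], [0, 0, 0], 0.01],
    [[0.0005, -0.001, 0], [0, 0, 0], 0.01]
  ],
  "squeeze": 55
}}

```text
clock: 22.05
position: [445.9, -98.9, 185.9]
ee_rot: [0.001, 0.111, 0.994, 0.0]
contact_force: [-1.6, 2.3, 5.2]
gripper_width: 22.6
```

```bash
python3 -c "
from h import *
go([445.5,-99.5,350],[625.5,259,350])
"
```

```text
t 22.05 pos [445.9 -98.9 185.9] w 22.6 F [-1.6  2.3  5.2] axes x [-0.975  0.22  -0.001] z [ 0.001  0.001 -1.   ]
 turn deg [0.05 0.07 0.1 ]
  [445.5, -99.5, 350] -> [ 1.000e-04 -5.000e-04 -1.641e-01]
  [625.5, 259, 350] -> [-0.0966  0.3888 -0.1636]
```

{"api": "drive_tool", "payload": {
  "commands": [
    [[0, 0, -0.004], [0, 0, 0], 0.01],
    [[0, 0, -0.012], [0, 0, 0], 0.01],
    [[0, 0, -0.025], [0, 0, 0], 0.01],
    [[0, 0, -0.042], [0, 0, 0], 0.01],
    [[0, 0, -0.06], [0, 0, 0], 0.01],
    [[0, 0, -0.08], [0, 0, 0], 0.01],
    [[0, 0, -0.1], [0, 0, 0], 0.01],
    [[0, 0, -0.12], [0, 0, 0], 0.01],
    [[0, 0, -0.13], [0, 0, 0], 0.01],
    [[0, 0, -0.137], [0, 0, 0], 0.01],
    [[0, 0, -0.14], [0, 0, 0], 0.01],
    [[0, 0, -0.14], [0, 0, 0], 0.01]
  ]
}}

```text
clock: 23.05
position: [445.5, -99.0, 325.7]
ee_rot: [0.0, 0.111, 0.994, 0.0]
contact_force: [0.7, 0.2, -4.1]
gripper_width: 22.5
```

```bash
python3 -c "
from h import *
go([625.5,259,325])
"
```

```text
t 23.05 pos [445.5 -99.  325.7] w 22.5 F [ 0.7  0.2 -4.1] axes x [-0.975  0.22  -0.001] z [ 0.001  0.001 -1.   ]
 turn deg [0.04 0.04 0.09]
  [625.5, 259, 325] -> [-0.0967  0.3889  0.0011]
```

{"api": "drive_tool", "payload": {
  "commands": [
    [[-0.002, 0.008, 0], [0, 0, 0], 0.01],
    [[-0.006, 0.024, 0], [0, 0, 0], 0.01],
    [[-0.012, 0.048, 0], [0, 0, 0], 0.01],
    [[-0.018, 0.074, 0], [0, 0, 0], 0.01],
    [[-0.025, 0.1, 0], [0, 0, 0], 0.01],
    [[-0.031, 0.126, 0], [0, 0, 0], 0.01],
    [[-0.038, 0.152, 0], [0, 0, 0], 0.01],
    [[-0.044, 0.178, 0], [0, 0, 0], 0.01],
    [[-0.051, 0.204, 0], [0, 0, 0], 0.01],
    [[-0.057, 0.23, 0], [0, 0, 0], 0.01],
    [[-0.064, 0.256, 0], [0, 0, 0], 0.01],
    [[-0.07, 0.282, 0], [0, 0, 0], 0.01]
  ]
}}

```text
clock: 24.05
position: [575.9, 162.9, 323.8]
ee_rot: [-0.001, 0.11, 0.994, -0.0]
contact_force: [0.2, -0.4, -3.5]
gripper_width: 22.4
```

```bash
python3 -c "
from h import *
go([625.5,259,300],[625.5,259,260])
"
```

```text
t 24.05 pos [575.9 162.9 323.8] w 22.4 F [ 0.2 -0.4 -3.5] axes x [-0.976  0.22   0.002] z [-0.003 -0.    -1.   ]
 turn deg [-0.04 -0.14  0.14]
  [625.5, 259, 300] -> [-0.0274  0.1047  0.0236]
  [625.5, 259, 260] -> [-0.0275  0.1047  0.0636]
```

{"api": "drive_tool", "payload": {
  "commands": [
    [[-0.007, 0.026, 0], [0, 0, 0], 0.01],
    [[-0.013, 0.05, 0], [0, 0, 0], 0.01],
    [[-0.019, 0.072, 0], [0, -0.1, 0.1], 0.01],
    [[-0.024, 0.09, 0], [0, -0.1, 0.1], 0.01],
    [[-0.026, 0.1, 0], [0, -0.1, 0.1], 0.01],
    [[-0.027, 0.104, 0.005], [0, -0.1, 0.1], 0.01],
    [[-0.027, 0.105, 0.02], [0, -0.1, 0.1], 0.01],
    [[-0.027, 0.105, 0.035], [0, -0.1, 0.1], 0.01],
    [[-0.027, 0.105, 0.05], [0, -0.1, 0.1], 0.01],
    [[-0.027, 0.105, 0.058], [0, -0.1, 0.1], 0.01],
    [[-0.027, 0.105, 0.062], [0, -0.1, 0.1], 0.01],
    [[-0.027, 0.105, 0.062], [0, -0.1, 0.1], 0.01]
  ]
}}

```text
clock: 25.05
position: [624.3, 259.1, 259.7]
ee_rot: [-0.002, 0.112, 0.994, -0.001]
contact_force: [-0.7, -0.5, -2.8]
gripper_width: 22.4
```

```bash
python3 -c "
from h import *
go([625.5,259,202],[625.5,259,192])
for n in ('side','wrist'):
    c=calibration(n);f=grab_frame(n)
    print(n,np.round(px(c,[625.5,259,26]),1))
    cv2.imwrite('pics/l1%s.png'%n,f[:,:,::-1])
f=cv2.imread('pics/l1side.png');cv2.imwrite('pics/l1s.png',cv2.resize(f[220:420,100:370],None,fx=2.9,fy=2.9,interpolation=cv2.INTER_CUBIC))
"
```

```text
t 25.05 pos [624.3 259.1 259.7] w 22.4 F [-0.7 -0.5 -2.8] axes x [-0.975  0.222  0.004] z [-0.004 -0.002 -1.   ]
 turn deg [-0.15 -0.22  0.01]
  [625.5, 259, 202] -> [-0.0015  0.0003  0.0576]
  [625.5, 259, 192] -> [-0.0015  0.0003  0.0676]
side [166.  354.6]
wrist [319.2 218.5]
```

View pics/l1s.png

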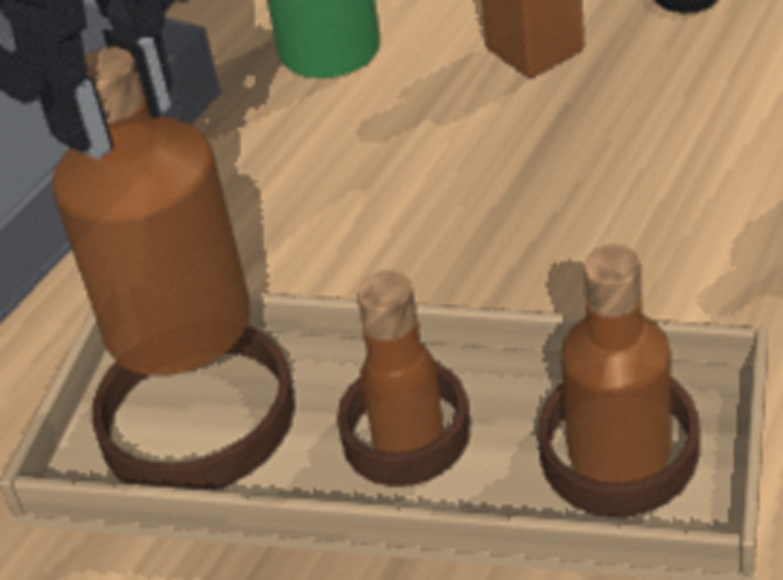

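View pics/l1wrist.png

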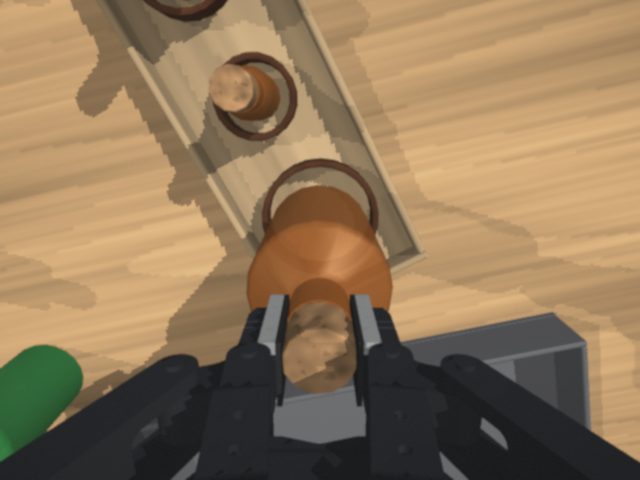

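```bash
python3 -c "
from h import *
c=calibration('side');w=calibration('wrist')
for z in (74,220):
  u,v=px(c,[624.3,259.1,z]); print((u-100+.5)*2.9,(v-220+.5)*2.9, px(w,[624.3,259.1,z]))
"
```

```text
174.27254227932107 321.7247491528422 (np.float64(318.31736032204947), np.float64(232.66621462120605))
99.20933001430058 63.54885524211169 (np.float64(317.496062830039), np.float64(359.43458696666255))
```

{"api": "drive_tool", "payload": {
  "commands": [
    [[-0.0015, 0.0005, 0.005], [-0.1, -0.2, 0], 0.01],
    [[-0.0015, 0.0005, 0.013], [-0.15, -0.22, 0], 0.01],
    [[-0.0015, 0.0005, 0.021], [-0.15, -0.22, 0], 0.01],
    [[-0.0015, 0.0005, 0.029], [-0.15, -0.22, 0], 0.01],
    [[-0.0015, 0.0005, 0.037], [-0.15, -0.22, 0], 0.01],
    [[-0.0015, 0.0005, 0.045], [-0.15, -0.22, 0], 0.01],
    [[-0.0015, 0.0005, 0.052], [-0.15, -0.22, 0], 0.01],
    [[-0.0015, 0.0005, 0.056], [-0.15, -0.22, 0], 0.01],
    [[-0.0015, 0.0005, 0.058], [-0.15, -0.22, 0], 0.01],
    [[-0.0015, 0.0005, 0.058], [-0.15, -0.22, 0], 0.01]
  ]
}}

```text
clock: 25.98
position: [626.7, 259.4, 203.4]
ee_rot: [0.002, 0.111, 0.994, 0.001]
contact_force: [-0.1, 0.1, -3.6]
gripper_width: 22.7
```

```bash
python3 -c "
from h import *
go([625.5,259,192])
f=grab_frame('side')
f=f[:,:,::-1];cv2.imwrite('pics/l2s.png',cv2.resize(f[220:420,100:370],None,fx=2.9,fy=2.9,interpolation=cv2.INTER_CUBIC))
"
```

```text
t 25.98 pos [626.7 259.4 203.4] w 22.7 F [-0.1  0.1 -3.6] axes x [-0.975  0.221 -0.003] z [ 0.003  0.001 -1.   ]
 turn deg [0.09 0.17 0.03]
  [625.5, 259, 192] -> [ 0.0011 -0.0006  0.0114]
```

View pics/l2s.png

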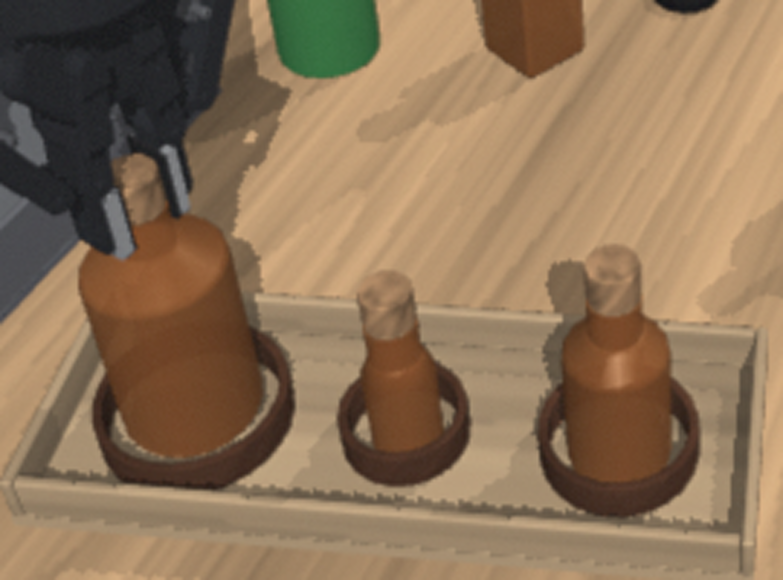

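The bottle is inside the ring, with its underside about 11 mm above the floor. Lowering it slowly.

{"api": "drive_tool", "payload": {
  "commands": [
    [[0.001, -0.0005, 0.002], [0.1, 0.17, 0], 0.01],
    [[0.001, -0.0005, 0.004], [0.1, 0.17, 0], 0.01],
    [[0.001, -0.0005, 0.006], [0.1, 0.17, 0], 0.01],
    [[0.001, -0.0005, 0.0075], [0.1, 0.17, 0], 0.01],
    [[0.001, -0.0005, 0.009], [0.1, 0.17, 0], 0.01],
    [[0.001, -0.0005, 0.0105], [0.1, 0.17, 0], 0.01],
    [[0.001, -0.0005, 0.011], [0.1, 0.17, 0], 0.01],
    [[0.001, -0.0005, 0.011], [0.1, 0.17, 0], 0.01],
    [[0.001, -0.0005, 0.011], [0.1, 0.17, 0], 0.01]
  ]
}}

```text
clock: 26.78
position: [625.9, 259.2, 193.0]
ee_rot: [0.0, 0.111, 0.994, 0.0]
contact_force: [-0.6, 0.2, -3.0]
gripper_width: 22.7
```

```bash
python3 -c "
from h import *
go([625.5,259,191.9])
"
```

```text
t 26.78 pos [625.9 259.2 193. ] w 22.7 F [-0.6  0.2 -3. ] axes x [-0.975  0.221 -0.001] z [ 0.001  0.    -1.   ]
 turn deg [0.03 0.05 0.03]
  [625.5, 259, 191.9] -> [ 0.0004 -0.0003  0.0011]
```

{"api": "drive_tool", "payload": {
  "commands": [
    [[0, 0, 0.0008], [0, 0, 0], 0.01],
    [[0, 0, 0.0013], [0, 0, 0], 0.01],
    [[0, 0, 0.0013], [0, 0, 0], 0.01],
    [[0, 0, 0.0013], [0, 0, 0], 0.026],
    [[0, 0, 0.0013], [0, 0, 0], 0.03],
    [[0, 0, 0.0013], [0, 0, 0], 0.036],
    [[0, 0, 0.0013], [0, 0, 0], 0.045],
    [[0, 0, 0.0013], [0, 0, 0], 0.055],
    [[0, 0, 0.0], [0, 0, 0], 0.06],
    [[0, 0, -0.01], [0, 0, 0], 0.06],
    [[0, 0, -0.03], [0, 0, 0], 0.06],
    [[0, 0, -0.06], [0, 0, 0], 0.06]
  ]
}}

```text
clock: 27.78
position: [624.3, 259.0, 251.2]
ee_rot: [-0.002, 0.111, 0.994, -0.001]
contact_force: [0.4, -1.0, 0.5]
gripper_width: 59.9
```

{"api": "drive_tool", "payload": {
  "commands": [
    [[0, 0, -0.03], [0, 0, 0], 0.06],
    [[0, 0, -0.06], [0, 0, 0], 0.06],
    [[0, 0, -0.075], [0, 0, 0], 0.06],
    [[0.03, 0.01, -0.08], [0, 0, 0], 0.06],
    [[0.06, 0.035, -0.08], [0, 0, 0], 0.06],
    [[0.08, 0.07, -0.08], [0, 0, 0], 0.06],
    [[0.1, 0.105, -0.08], [0, 0, 0], 0.06],
    [[0.12, 0.135, -0.08], [0, 0, 0], 0.06],
    [[0.13, 0.155, -0.08], [0, 0, 0], 0.06],
    [[0.13, 0.16, -0.08], [0, 0, 0], 0.06],
    [[0.13, 0.16, -0.08], [0, 0, 0], 0.06]
  ]
}}

```text
clock: 28.7
position: [532.3, 446.5, 331.3]
ee_rot: [-0.002, 0.109, 0.994, -0.001]
contact_force: [-0.5, -1.0, -1.0]
gripper_width: 60.3
```

```bash
python3 -c "
from h import *
go([0,0,0])
for n,(a,b,x,y) in {'side':(220,420,100,370),'top':(130,320,130,230)}.items():
  f=grab_frame(n)[:,:,::-1]; cv2.imwrite('pics/f%s0.png'%n,f); cv2.imwrite('pics/f%s.png'%n,cv2.resize(f[a:b,x:y],None,fx=2.9,fy=2.9,interpolation=cv2.INTER_CUBIC))
"
```

```text
t 28.7 pos [532.3 446.5 331.3] w 60.3 F [-0.5 -1.  -1. ] axes x [-0.976  0.217  0.004] z [-0.005 -0.002 -1.   ]
 turn deg [-0.14 -0.24  0.28]
  [0, 0, 0] -> [ 0.4213 -0.5506  0.3344]
```

View pics/fside.png

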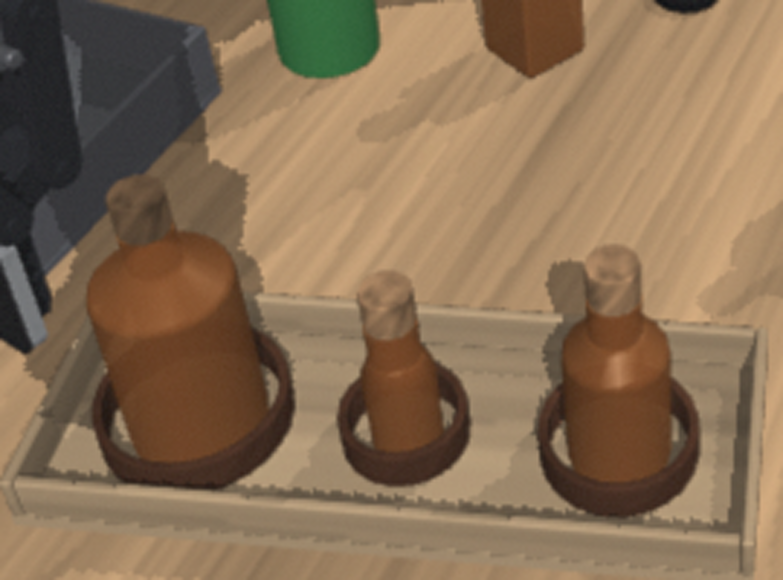

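View pics/ftop0.png

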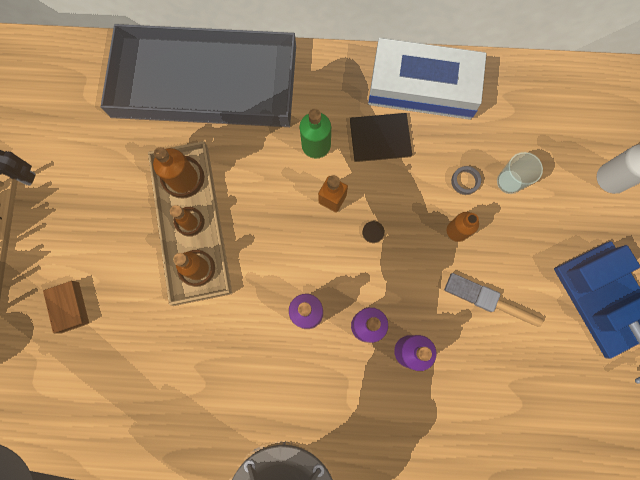

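```bash
python3 -c "
import cv2
f=cv2.imread('pics/ftop0.png');cv2.imwrite('pics/ft.png',cv2.resize(f[140:305,140:240],None,fx=3.6,fy=3.6,interpolation=cv2.INTER_CUBIC))"
```

```text
(no output)
```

View pics/ft.png

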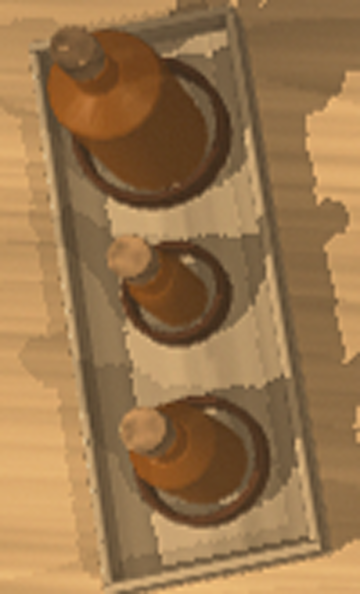

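```bash
python3 -c "
from h import *
t=calibration('top');s=calibration('side')
T={'L':(73,46,152),'S':(126,256,104),'M':(143,430,128)}
S={'L':(136,191),'S':(385,286),'M':(613,259)}
G={'L':(625.3,258),'S':(529,233),'M':(433,207)}
for k,(x,y,z) in T.items():
  a=at(t,(x+.5)/3.6-.5+140,(y+.5)/3.6-.5+140,z);b=at(s,(S[k][0]+.5)/2.9-.5+100,(S[k][1]+.5)/2.9-.5+220,z)
  print(k,a.round(1),b.round(1),G[k])
"
```

```text
L [626. 259. 152.] [624.8 258.5 152. ] (625.3, 258)
S [529.  234.9 104. ] [529.2 231.8 104. ] (529, 233)
M [433.3 207.1 128. ] [433.9 204.9 128. ] (433, 207)
```

Both views put each bottle within about 3 mm of its ring centre at the seated height. The square and open bottles have not moved, and the gripper is clear. Handing in.

```bash
python3 -c "
from h import *
print(get_state()['contact_force'].round(1)); print(close_job())"
```

```text
[ 0.3 -1.4  0.5]
the job is handed in; nothing more can be done
None
```

All three round corked bottles are standing upright in their rings: small in the narrowest, medium in the middle-sized, large in the widest. I handed the job in at about 29 s of the 88 s allowed; no verdict is reported.

- **Placing:** In the last top and side pictures, each cork was within about 3 mm of its ring's centre, assuming the height it has when standing on the tray floor. No knocks or drops were seen, and the wrist force readings I took stayed below about 6 N.
- **Look-alikes:** In the last top picture, the square and uncorked bottles are where they began. The purple and green bottles were not touched.
- **Disagreements:** The camera views differed by up to about 5 mm on the narrow ring's position, so I aimed between them. The large bottle looked tilted by about 0.04 rad while held; after release it looked upright, with the top and side views of its cork agreeing to about 1 mm.

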